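# Load the foam caddies and hang them on the slatwall

### The job

Pack up the health-check desk: press every thermometer and finger oximeter that is lying on the desk fully home into a matching foam pocket of the two caddies (either caddy will do). Then hang both caddies by their hooks in the upper groove of the slatwall, lip behind the slat and caddy rotated down until it sits level with its back against the wall, with the instruments still home in their pockets. Leave the other things on the desk where they are.

Things in the scene. Friction and masses are not known exactly. Their poses are not given: they have to be found in the camera images.
- groove (a point): Fixed white slatwall panel, 450 wide, 270 tall. Point: middle of the lower front edge of its upper groove, 200 above the desk. x into the wall, y along the groove, z up. Front faces at x = 0; slats 6 thick; slot open z 0 to +30 and y -215 to +215; slat below z -80 to 0, slat above z +30 to +70 (panel top); open behind the slats. A second slot lower down is not used.
- caddy_a: Caddy A (both identical), 0.4 kg, on the desk: white tray 106 (x) x 180 (y) filled with grey foam, top at z 40. Origin: centre of the underside. -x front, +x back (wall side), z up. Foam x -57 to +49. Back plate x 49 to 55, 176 wide, 76 tall, with the hook on top. Pockets, 20 deep, 2 clearance each side, 3 each end: L-shaped at +y (thermometer), stepped at -y (oximeter).
- caddy_a_grip (a point): Hold of caddy A: on its handle rib, an upright white plate 12 thick (y), 70 long (x -40 to +30 of the caddy), from the foam (z 40) up to z 100 of the caddy. Point: x -5, y 0, z 85 of the caddy, 15 below the rib's top. Axes as the caddy's.
- caddy_a_hook (a point): Caddy A's hook corner (x 55, z 72 of the caddy; its axes); comes to rest on the groove point's edge line. From here a web 4 thick, 100 wide goes back 16, then a lip (x +12 to +16) rises to z +35: too tall to enter level. Raise the front 35-40 deg, slide the lip up and in, then rotate down, lowering the web onto the slat. Hung, it may sag forward 0.05 rad.
- caddy_a_gun_seat (a point): Where a thermometer's centre lies when home in caddy A's L-shaped pocket (x -3, y +61, z 40 of the caddy, level with the foam's top). Its axes are those the thermometer must have: handle towards the rib, muzzle towards the back (+x).
- caddy_a_oxi_seat (a point): Where an oximeter's centre lies when home in caddy A's stepped pocket (x -3, y -58, z 40 of the caddy, level with the foam's top). Its axes are those the oximeter must have: nose towards the back (+x).
- caddy_b: Caddy B (both identical), 0.4 kg, on the desk: white tray 106 (x) x 180 (y) filled with grey foam, top at z 40. Origin: centre of the underside. -x front, +x back (wall side), z up. Foam x -57 to +49. Back plate x 49 to 55, 176 wide, 76 tall, with the hook on top. Pockets, 20 deep, 2 clearance each side, 3 each end: L-shaped at +y (thermometer), stepped at -y (oximeter).
- caddy_b_grip (a point): Hold of caddy B: on its handle rib, an upright white plate 12 thick (y), 70 long (x -40 to +30 of the caddy), from the foam (z 40) up to z 100 of the caddy. Point: x -5, y 0, z 85 of the caddy, 15 below the rib's top. Axes as the caddy's.
- caddy_b_hook (a point): Caddy B's hook corner (x 55, z 72 of the caddy; its axes); comes to rest on the groove point's edge line. From here a web 4 thick, 100 wide goes back 16, then a lip (x +12 to +16) rises to z +35: too tall to enter level. Raise the front 35-40 deg, slide the lip up and in, then rotate down, lowering the web onto the slat. Hung, it may sag forward 0.05 rad.
- caddy_b_gun_seat (a point): Where a thermometer's centre lies when home in caddy B's L-shaped pocket (x -3, y +61, z 40 of the caddy, level with the foam's top). Its axes are those the thermometer must have: handle towards the rib, muzzle towards the back (+x).
- caddy_b_oxi_seat (a point): Where an oximeter's centre lies when home in caddy B's stepped pocket (x -3, y -58, z 40 of the caddy, level with the foam's top). Its axes are those the oximeter must have: nose towards the back (+x).
- thermo_1_c (a point): Thermometer 1 (may be absent; both alike): white pistol-shaped forehead thermometer lying on its side, 0.12 kg, 40 high. Barrel 90 (x) x 26 (y); this point is the barrel's centre, half-way up (20). Handle: x -45 to -19, reaching from the barrel to y = -43. x points to the muzzle. Grip across the barrel ahead of the handle (around x = 0).
- oxi_1_c (a point): Finger oximeter 1 (may be absent; both alike): stepped white block with grey nose, 0.07 kg, 40 high, 68 long (x -34 to +34). Body x -34 to +8, 38 wide (y); nose x +8 to +34, 24 wide. This point is the centre of its length and width, half-way up (20). x points to the nose. Grip across the body (around x = -12).
- thermo_2_c (a point): Thermometer 2 (may be absent; both alike): white pistol-shaped forehead thermometer lying on its side, 0.12 kg, 40 high. Barrel 90 (x) x 26 (y); this point is the barrel's centre, half-way up (20). Handle: x -45 to -19, reaching from the barrel to y = -43. x points to the muzzle. Grip across the barrel ahead of the handle (around x = 0).
- oxi_2_c (a point): Finger oximeter 2 (may be absent; both alike): stepped white block with grey nose, 0.07 kg, 40 high, 68 long (x -34 to +34). Body x -34 to +8, 38 wide (y); nose x +8 to +34, 24 wide. This point is the centre of its length and width, half-way up (20). x points to the nose. Grip across the body (around x = -12).
- mouse: Bystander: computer mouse (105 x 60, 34 high); origin: middle of the underside.
- pen: Bystander: black pen, 120 long, 12 thick, lying; origin: middle of the underside.
- mug: Bystander: white mug, 80 across, 90 high; origin: middle of the underside.
- sanitiser: Bystander: clear sanitiser bottle, 60 across, 160 high; origin: middle of the underside.
- label_roll: Bystander: roll of paper labels, 70 across, 30 high, lying flat; origin: middle of the underside.
- wipes_tub: Bystander: white wipes tub, 84 across, 70 high; origin: middle of the underside.
Things that resemble listed ones, but are neither listed nor needed, are in the scene too. Leave any orange look-alike of the caddy_b alone. What is shaped like the part that bears oxi_1_c but pink is not meant.

How it is judged:
On the way, in this order (a step that is already met when the one before it is completed fails the run):
1. every instrument present is fully home in a matching foam pocket (caddies may stand or one may already hang) (((distance between thermo_1_c and caddy_a_gun_seat below 0.006 m and angle between the x axis of thermo_1_c and the x axis of caddy_a_gun_seat, either way round below 0.08 rad and angle between the z axis of thermo_1_c and the z axis of caddy_a_gun_seat, either way round below 0.08 rad) or (distance between thermo_1_c and caddy_b_gun_seat below 0.006 m and angle between the x axis of thermo_1_c and the x axis of caddy_b_gun_seat, either way round below 0.08 rad and angle between the z axis of thermo_1_c and the z axis of caddy_b_gun_seat, either way round below 0.08 rad)) and ((distance between thermo_2_c and caddy_a_gun_seat below 0.006 m and angle between the x axis of thermo_2_c and the x axis of caddy_a_gun_seat, either way round below 0.08 rad and angle between the z axis of thermo_2_c and the z axis of caddy_a_gun_seat, either way round below 0.08 rad) or (distance between thermo_2_c and caddy_b_gun_seat below 0.006 m and angle between the x axis of thermo_2_c and the x axis of caddy_b_gun_seat, either way round below 0.08 rad and angle between the z axis of thermo_2_c and the z axis of caddy_b_gun_seat, either way round below 0.08 rad)) and ((distance between oxi_1_c and caddy_a_oxi_seat below 0.006 m and angle between the x axis of oxi_1_c and the x axis of caddy_a_oxi_seat, either way round below 0.08 rad and angle between the z axis of oxi_1_c and the z axis of caddy_a_oxi_seat, either way round below 0.08 rad) or (distance between oxi_1_c and caddy_b_oxi_seat below 0.006 m and angle between the x axis of oxi_1_c and the x axis of caddy_b_oxi_seat, either way round below 0.08 rad and angle between the z axis of oxi_1_c and the z axis of caddy_b_oxi_seat, either way round below 0.08 rad)) and ((distance between oxi_2_c and caddy_a_oxi_seat below 0.006 m and angle between the x axis of oxi_2_c and the x axis of caddy_a_oxi_seat, either way round below 0.08 rad and angle between the z axis of oxi_2_c and the z axis of caddy_a_oxi_seat, either way round below 0.08 rad) or (distance between oxi_2_c and caddy_b_oxi_seat below 0.006 m and angle between the x axis of oxi_2_c and the x axis of caddy_b_oxi_seat, either way round below 0.08 rad and angle between the z axis of oxi_2_c and the z axis of caddy_b_oxi_seat, either way round below 0.08 rad))), for 0.2 s.
2. both caddies hang seated in the upper groove (x of caddy_a_hook in the frame of groove between -0.01 and 0.004 m and z of caddy_a_hook in the frame of groove between -0.006 and 0.006 m and y of caddy_a_hook in the frame of groove between -0.165 and 0.165 m and angle between each of caddy_a_hook, caddy_b_hook's own z axis and vertical below 0.13 rad and angle between the x axis of each of caddy_a_hook, caddy_b_hook and the x axis of groove, either way round below 0.13 rad and linear speed of each of caddy_a, caddy_b below 0.02 m/s and x of caddy_b_hook in the frame of groove between -0.01 and 0.004 m and z of caddy_b_hook in the frame of groove between -0.006 and 0.006 m and y of caddy_b_hook in the frame of groove between -0.165 and 0.165 m), for 0.2 s.
At the end, for the whole second after the job is handed in: Both caddies hang at rest in the upper groove: hook corner within 6 mm of the lower edge in height, 10 mm of the wall face and 165 mm of the middle, level and square within 0.13 rad; every instrument present within 6 mm and 0.08 rad of home in a matching pocket (all of step 1 and all of step 2); the robot touches nothing.
It fails at once if another thing on the desk is shoved more than 8 cm or knocked over (distance of any of mouse, pen, mug, sanitiser, label_roll, wipes_tub from where it was at the start of the episode above 0.08 m or angle between any of mug, sanitiser, wipes_tub's own z axis and vertical above 0.8 rad).
Of thermo_1, thermo_2, oxi_1, oxi_2 only 2 to 4 are there at a start; the rules pass over those that are not, and their reading is None.
At some moment in a run one of thermo_1, thermo_2, oxi_1, oxi_2 may be knocked a few centimetres aside while the robot is not near it.
It also fails if it takes over 210 s, if anything falls off the work surface, if the arm or the gripper's body presses on something with over 40 N, if the wrist force passes 120 N, or if a joint passes its speed limit or range.

### The arm

A 6-joint arm with a two-finger parallel gripper is mounted at the origin on the work surface. World frame = base frame: x ahead of the robot, y to its left, z up, the work surface at z = 0. Lengths are in m, angles in rad, forces in N, time in s.
With the tool pointing down it reaches from about 0.425 to 1.125 m from the base axis. Payload 14.9 kg.
Tool frame: the origin (TCP) lies between the finger pads; the fingertips stand 25 mm ahead of it and the grasp point (between the pads) lies 6 mm ahead of it; z points along the fingers, y is the line along which they close (so a half turn about z gives the same grasp; the last joint's range is limited). The gripper opens to 91 mm and grips with 3 to 60 N. Pads are 32 mm wide; open, the fingers measure 118 mm over their backs; the gripper's body (76 mm by 178 mm) begins 60 mm behind the grasp point.
Start: joints at [1.296, 0.379, 1.734, -0, 1.028, -0.033], TCP at [0.168, 0.68, 0.239] pointing down, gripper open.
Joint ranges: [-2.77, 2.77], [-0.74, 2.19], [0, 2.66], [-1.06, 4.2], [0.31, 2.87], [-3.08, 3.08]. Speed limits (rad/s): [1.89, 1.89, 2.39, 3.14, 3.14, 3.14].

### API

Orientations are given as a unit quaternion [w, x, y, z].
In Python, from rig import bot gives the robot as it stands.
- The arm moves only by the tool jog_arm, never from a script. Its argument "increments" is a list of rows, each a list of 7 numbers: the turn, a rotation vector about the world's x, y, z in rad, then the shift along the world's x, y, z in m, then the finger opening in m, from 0 to 0.0912. In form: [[ax, ay, az, dx, dy, dz, jaw], ...]. A call has 1 to 12 rows; each row is the pose to reach, as a shift and turn from the pose commanded when the call began; what a row does not reach only later rows make up. A row lasts 1/8 s, in which the tool goes at most 62.5 mm and 10.7 degrees, less where a joint would pass 70% of its speed; a pose out of reach is approached as far as the arm can. A call with a gripper value outside its range is refused whole. The fingers move at their own pace and stop on an object; "squeeze" is the grip in N (left out, the last holds). Time passes only in rows, so rows that repeat a pose let the fingers close. It gives the time, the measured TCP pose, the force, the opening and the grip force at its end, in the units of the state.
- bot.get_obs(): the state, without advancing time (a new reading comes with each control period).
- bot.read_camera(name): name is "scene" or "top"; returns (picture, depth): 420x560x3 uint8, blue, green, red; 420x560 float32, m along the optical axis (not along the pixel's ray), 0 where there is no reading.
- bot.camera_params(name): a dict with "mtx" (3x3 intrinsics, pixels), "position" and "rotation" of the camera in the world. Camera axes: x right, y down, z forward; pixel columns grow to the right and rows downward; lengths in m; the calibration is good to about 2 mm. A picture is of the moment at which its call begins. camera_params takes no time and is no camera call.
- bot.hand_in(): hands the job in; it is judged then, once.
Trained networks look in the newest picture that a camera, given by its name, has taken for a name from the list of things; names that differ only in an ending like _2 or _b are one class to them, and where a whole thing is asked for, a point or a joint stands for the part that bears it (a point fixed in the world has none). Each returns a list of dicts, best first, with "confidence" (0 to 1); they miss things now and then, are a little off and sometimes report something else, mostly with a low value. They report only what shows in the picture. A call takes as long as a camera call. They do not tell look-alikes from the thing itself.
- bot.cut_out(query, camera): "region" (420x560 bool, what is visible of it) and "point" ([column, row] in pixels, amid what is visible of it).
- bot.pinpoint(query, camera): "point" ([column, row] in pixels: a listed point, or the origin of a listed thing).
The state is a dict: "t": time; "qpos": joint angles; "dq": joint speeds; "tau": joint torques, N m; "tcp_pos": TCP position; "ee_rot": TCP orientation; "ft_force": force on the tool from outside, world axes, zero at the start; "ft_torque": the same for the moment, N m; "grip_width": finger opening in m; "finger_force": force on a finger pad.
Only numpy, scipy, OpenCV 4.12 (cv2) and the standard library are available. Lean on these libraries where they do the work, as an engineer would, in place of code of your own. Each camera call takes 0.05 s, during which the arm holds its last target. There are 200 camera calls.

## Working session

There is one attempt and no reset: what is moved stays moved. The work goes in short steps, Python scripts to look and compute and a tool call to move; the robot and the scene stay as the last step left them, time stands still between calls to the robot, and variables do not carry over. Pictures are saved under pics/ and viewed, at most 14 in all, crops included, and the job is handed in when it is done.

Besides the shell and the picture viewer there is one more tool, called after ">>>" by a JSON object that holds its "fn" and its "kwargs", one argument or row to a line. jog_arm: Moves the arm, as the interface text tells. Its arguments: {"type":"object","properties":{"increments":{"type":"array","items":{"type":"array","items":{"type":"number"}}},"squeeze":{"type":"number"}},"required":["increments"]}

```bash
mkdir -p pics; ls; python3 - <<'E'
from rig import bot
import cv2
for n in("scene","top"):
    im,d=bot.read_camera(n); cv2.imwrite(f"pics/{n}0.png",im)
    p=bot.camera_params(n); print(n,p)
print(bot.get_obs())
E
```

```text
pics
scene {'mtx': array([[422.19625826,   0.        , 284.42312482],
       [  0.        , 422.19625826, 204.84938872],
       [  0.        ,   0.        ,   1.        ]]), 'position': array([ 1.31130421, -0.23052056,  0.9412932 ]), 'rotation': array([-0.3312774 ,  0.7485342 ,  0.52910048, -0.22361689])}
top {'mtx': array([[422.61534566,   0.        , 279.5647528 ],
       [  0.        , 422.61534566, 212.53436472],
       [  0.        ,   0.        ,   1.        ]]), 'position': array([0.3933466 , 0.04959066, 1.46267972]), 'rotation': array([-0.03737028,  0.7149553 , -0.69749702,  0.03066418])}
{'t': 0.1, 'qpos': array([ 1.29567378e+00,  3.79379495e-01,  1.73470947e+00,  1.18025313e-05,
        1.02849620e+00, -3.33193598e-02]), 'dq': array([-0.00282293, -0.00052359, -0.00056619, -0.00142736,  0.0015984 ,
       -0.00176952]), 'tau': array([ 1.02539565e-03, -7.65032244e+01, -4.35291052e+01,  6.53174194e-02,
        3.98075301e-02, -5.33030754e-05]), 'tcp_pos': array([0.16754555, 0.67931836, 0.23834388]), 'ee_rot': array([-8.12227794e-05,  1.20610282e-01,  9.92699810e-01, -4.89587619e-04]), 'ft_force': array([-0.54315546, -0.30977645, -0.41146139]), 'ft_torque': array([ 0.01919562, -0.02132007, -0.01855772]), 'finger_force': 0.0, 'grip_width': 0.09110812066326328}
```

View pics/scene0.png

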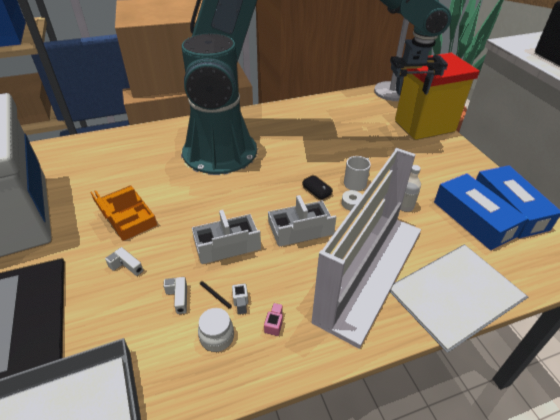

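View pics/top0.png

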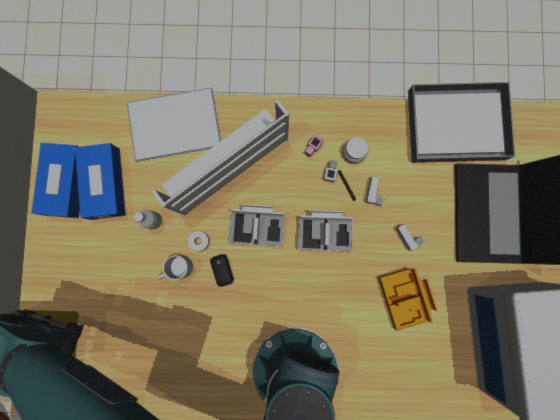

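The top picture shows:
- Caddies at (257,227) and (325,232).
- Thermometers at (374,190) and (409,237).
- One white oximeter at (331,171). The pink one at (314,146) and the orange caddy at (407,298) are look-alikes.
- The slatwall running from (160,205) to (285,120).

Next I measure with a point-cloud fit, started from the networks' detections.

```bash
cat > vis.py <<'E'
from rig import bot
import numpy as np, cv2
from scipy.spatial.transform import Rotation as R
from scipy.optimize import least_squares
def rot(q): return R.from_quat(q,scalar_first=True)
def cloud(n):
    im,d=bot.read_camera(n); p=bot.camera_params(n); K=p["mtx"]
    v,u=np.mgrid[:420,:560]
    P=np.stack([(u-K[0,2])/K[0,0]*d,(v-K[1,2])/K[1,1]*d,d],-1)
    W=P@rot(p["rotation"]).as_matrix().T+p["position"]; W[d<=0]=np.nan
    return im,W
def sbox(p,b):  # sdf of box (x0,x1,y0,y1,z0,z1)
    b=np.array(b,float).reshape(3,2)/1000; q=np.abs(p-b.mean(1))-(b[:,1]-b[:,0])/2
    return np.linalg.norm(np.maximum(q,0),axis=-1)+np.minimum(q.max(-1),0)
def union(p,bs): return np.min([sbox(p,b) for b in bs],0)
GUN=[(-45,45,-13,13,-20,20),(-45,-19,-43,-10,-20,20)]
OXI=[(-34,8,-19,19,-20,20),(5,34,-12,12,-20,20)]
CAD=[(-57,49,-90,90,0,40),(49,55,-88,88,0,76),(-40,30,-6,6,35,100),(53,71,-50,50,72,76),(67,71,-50,50,72,107)]
POC=[(-51,45,46,76,20,60),(-51,-19,16,50,20,60),(-40,8,-79,-37,20,60),(5,34,-72,-44,20,60)]
def sdf(p,kind):
    if kind=='gun': return union(p,GUN)
    if kind=='oxi': return union(p,OXI)
    return np.maximum(union(p,CAD),-union(p,POC))
def local(W,x,z0): # x,y,yaw
    d=W-np.array([x[0],x[1],z0]); c,s=np.cos(x[2]),np.sin(x[2])
    return np.stack([d[:,0]*c+d[:,1]*s,-d[:,0]*s+d[:,1]*c,d[:,2]],-1)
def fit(clouds,kind,xy,z0=None,yaws=None,rad=None,zmin=.008):
    """yaw-pose fit; z0 of origin; only points with z>zmin are surface, others are floor"""
    z0={'gun':.02,'oxi':.02,'cad':0.}[kind] if z0 is None else z0
    rad=rad or {'gun':.065,'oxi':.05,'cad':.125}[kind]
    pts=np.vstack([W.reshape(-1,3) for W in clouds]); pts=pts[~np.isnan(pts).any(1)]
    pts=pts[(np.hypot(*(pts[:,:2]-xy).T)<rad)&(pts[:,2]<z0+.13)]
    ob=pts[pts[:,2]>zmin]; fl=pts[pts[:,2]<=zmin].copy(); fl[:,2]=z0 if kind!='cad' else .01
    def f(x):
        a=sdf(local(ob,x,z0),kind)
        b=np.minimum(union(local(fl,x,z0),{'gun':GUN,'oxi':OXI,'cad':CAD[:2]}[kind]),0)
        return np.clip(np.r_[a,b],-.015,.015)
    best=None
    c=ob[:,:2].mean(0)
    for y in (np.arange(0,2*np.pi,np.pi/6) if yaws is None else yaws):
        r=least_squares(f,[*c,y],loss='soft_l1',f_scale=.002,x_scale=[.01,.01,.1],diff_step=1e-3)
        if best is None or r.cost<best.cost: best=r
    x=best.x; x[2]=(x[2]+np.pi)%(2*np.pi)-np.pi
    return x,np.median(np.abs(f(x))),len(ob)
def dets(q,n,W,fn="cut_out"):
    out=[]
    for r in getattr(bot,fn)(q,n):
        u,v=np.round(r["point"]).astype(int); w=W[v,u]
        if "region" in r: w=np.nanmedian(W[r["region"]],0)
        out.append((round(r["confidence"],2),[u,v],np.round(w,3)))
    return out
E
python3 - <<'E'
from vis import *
it,Wt=cloud("top"); is_,Ws=cloud("scene")
for q in("thermo_1_c","oxi_1_c","caddy_a","mug"):
    for n,W in(("top",Wt),("scene",Ws)):
        print(q,n); [print("  ",*d) for d in dets(q,n,W)]
print("desk z",np.nanmedian(Wt[300:320,200:250,2]),np.nanstd(Wt[300:320,200:250,2]))
def at(u,v): return Wt[v,u]
C=[Wt,Ws]
for k,u,v in(('gun',374,190),('gun',409,237),('oxi',331,171),('cad',257,227),('cad',325,232)):
    for nm,c in(('t',[Wt]),('s',[Ws]),('ts',C)):
        x,m,n=fit(c,k,at(u,v)[:2],yaws=[-.2,0,.2] if k=='cad' else None); print(k,nm,np.round(x,4),round(m,4),n)
E
```

```text
thermo_1_c top
   0.69 [np.int64(409), np.int64(240)] [ 0.453 -0.369  0.039]
thermo_1_c scene
   0.75 [np.int64(122), np.int64(258)] [ 0.459 -0.377  0.037]
   0.19 [np.int64(214), np.int64(331)] [ 0.772 -0.191  0.068]
oxi_1_c top
   0.65 [np.int64(313), np.int64(145)] [ 0.768 -0.047  0.039]
   0.47 [np.int64(330), np.int64(172)] [ 0.674 -0.107  0.039]
oxi_1_c scene
   0.86 [np.int64(274), np.int64(321)] [ 0.781 -0.05   0.04 ]
   0.6 [np.int64(240), np.int64(295)] [ 0.686 -0.111  0.04 ]
   0.46 [np.int64(227), np.int64(235)] [ 0.517 -0.096  0.041]
caddy_a top
   0.92 [np.int64(407), np.int64(299)] [ 0.26  -0.362  0.04 ]
   0.81 [np.int64(327), np.int64(227)] [ 0.471 -0.086  0.039]
   0.78 [np.int64(258), np.int64(226)] [0.483 0.139 0.039]
caddy_a scene
   0.89 [np.int64(127), np.int64(208)] [ 0.279 -0.355  0.041]
   0.78 [np.int64(224), np.int64(238)] [ 0.516 -0.096  0.041]
   0.58 [np.int64(298), np.int64(222)] [0.526 0.131 0.041]
mug top
   0.69 [np.int64(343), np.int64(181)] [ 0.64  -0.162  0.011]
   0.62 [np.int64(176), np.int64(266)] [0.337 0.411 0.028]
mug scene
   0.86 [np.int64(357), np.int64(172)] [0.356 0.39  0.06 ]
desk z 7.383744382272184e-05 0.0030845009414824658
gun t [ 0.6193 -0.2509 -0.1839] 0.0 332
gun s [ 0.6182 -0.2512 -0.2019] 0.0 583
gun ts [ 0.6184 -0.2511 -0.1975] 0.0 915
gun t [ 0.4599 -0.3674  0.5389] 0.0 352
gun s [ 0.4583 -0.3679  0.5341] 0.0 545
gun ts [ 0.4585 -0.3679  0.5362] 0.0 897
oxi t [ 0.6817 -0.1099 -0.1847] 0.0 238
oxi s [ 0.68   -0.1104 -0.1862] 0.0 426
oxi ts [ 0.6804 -0.1102 -0.194 ] 0.0 664
cad t [ 0.4774  0.1412 -0.0439] 0.0 2020
cad s [ 0.476   0.1409 -0.0482] 0.0003 2139
cad ts [ 0.4763  0.141  -0.0473] 0.0002 4159
cad t [ 0.4648 -0.0896 -0.0049] 0.0 2040
cad s [ 0.4638 -0.0907 -0.0043] 0.0002 2319
cad ts [ 0.4639 -0.0902 -0.0046] 0.0002 4359
```

```bash
python3 - <<'E'
from vis import *
it,Wt=cloud("top"); is_,Ws=cloud("scene")
crop=cv2.resize(it[120:270,220:440],None,fx=3.6,fy=3.6,interpolation=cv2.INTER_CUBIC); cv2.imwrite("pics/crop1.png",crop)
P=Wt.reshape(-1,3); P=P[~np.isnan(P).any(1)]
P=P[(P[:,0]>.45)&(P[:,0]<1.0)&(P[:,1]>0)&(P[:,1]<.65)]
S=Ws.reshape(-1,3); S=S[~np.isnan(S).any(1)]
S=S[(S[:,0]>.45)&(S[:,0]<1.0)&(S[:,1]>0)&(S[:,1]<.65)]
T=np.vstack([P,S]); T=T[(T[:,2]>.262)&(T[:,2]<.28)]
print("top pts",len(T)); r=cv2.minAreaRect(T[:,:2].astype(np.float32)); print(r, cv2.boxPoints(r))
F=P[(P[:,2]>.235)&(P[:,2]<.264)]
# ransac line in xy of front-slat points
def line(F):
    rng=np.random.default_rng(0);b=(0,)
    for _ in range(500):
        a,c=F[rng.choice(len(F),2,False),:2]; d=c-a; l=np.hypot(*d)
        if l<.1: continue
        n=np.array([-d[1],d[0]])/l; k=abs((F[:,:2]-a)@n)<.002
        if k.sum()>b[0]: b=(k.sum(),k)
    G=F[b[1]][:,:2]; c=G.mean(0); n=np.linalg.svd(G-c)[2][1]; n*=np.sign(n[0]); return b[0],len(F),c,n,np.ptp((G-c)@[-n[1],n[0]])
for lo,hi in((.235,.264),(.13,.195)):
    F=P[(P[:,2]>lo)&(P[:,2]<hi)]; k,N,c,n,L=line(F); yaw=np.arctan2(n[1],n[0]); t=np.array([-n[1],n[0]])
    print(k,N,c,"yaw",yaw,"n.c",n@c,"len",L)
    A=P[(P[:,2]>.02)]; d=(A[:,:2]-c)@n; s=A[:,:2]@t
    Q=T[:,:2]; print("  top edge offset from front",np.percentile((Q-c)@n,[1,50,99]),"t range",np.percentile(Q@t,[.3,99.7]))
E
```

```text
top pts 1292
((0.6783899068832397, 0.2366533875465393), (0.05735579505562782, 0.45323893427848816), 38.555091857910156) [[0.5147191  0.3959979 ]
 [0.79720795 0.04156089]
 [0.8420607  0.07730886]
 [0.55957186 0.4317459 ]]
383 441 [0.65819197 0.22089396] yaw 0.6713089470035831 n.c 0.6527682508747495 len 0.44731425129039126
  top edge offset from front [-0.00200891  0.0039258   0.05154197] t range [-0.46268771 -0.01138054]
705 845 [0.65735952 0.22209936] yaw 0.6710143811647135 n.c 0.6529354004357081 len 0.44970491925530165
  top edge offset from front [-0.00212559  0.00381036  0.05148023] t range [-0.46248608 -0.01118192]
```

View pics/crop1.png

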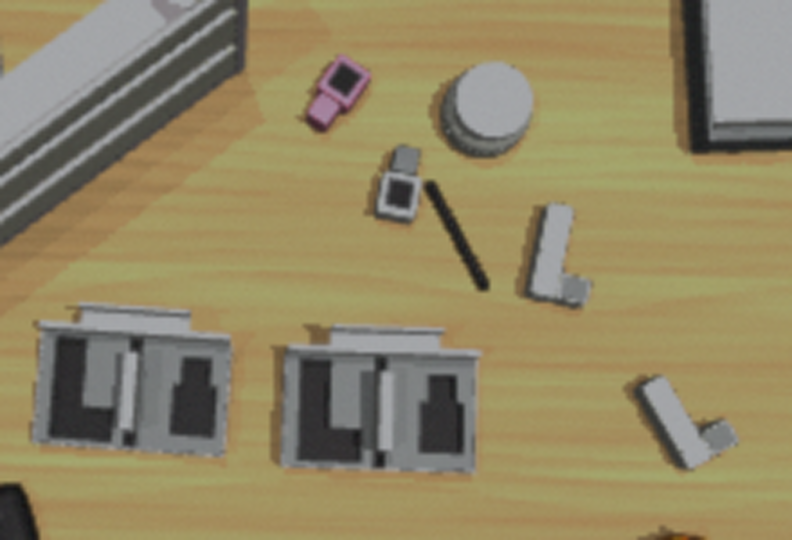

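The crop confirms the targets: the white oximeter at crop (400,185), the pink decoy at (340,90), thermometers at (555,255) and (685,425), and both caddies empty. The groove is at about (0.659, 0.220) with yaw 0.671. I start with thermometer 1.

>>> {"fn": "jog_arm", "kwargs": {
  "increments": [
    [0,0,0.02,0.38,-0.53,0.09,0.09],
    [0,0,0.02,0.38,-0.53,0.09,0.09],
    [0,0,0.02,0.38,-0.53,0.09,0.09],
    [0,0,0.02,0.38,-0.53,0.09,0.09],
    [0,0,0.02,0.38,-0.53,0.09,0.09],
    [0,0,0.02,0.38,-0.53,0.09,0.09],
    [0,0,0.02,0.38,-0.53,0.09,0.09],
    [0,0,0.02,0.38,-0.53,0.09,0.09],
    [0,0,0.02,0.38,-0.53,0.09,0.09],
    [0,0,0.02,0.38,-0.53,0.09,0.09],
    [0,0,0.02,0.38,-0.53,0.09,0.09],
    [0,0,0.02,0.38,-0.53,0.09,0.09]
  ]
}}

```text
t: 2.2
tcp_pos: [0.5488, 0.148, 0.3293]
ee_rot: [0.0, 0.112, 0.994, 0.0]
ft_force: [0.2, 0.5, -0.3]
grip_width: 0.0901
finger_force: 0.0
```

>>> {"fn": "jog_arm", "kwargs": {
  "increments": [
    [0,0,0.025,0.073,-0.402,-0.2,0.08],
    [0,0,0.025,0.073,-0.402,-0.2,0.08],
    [0,0,0.025,0.073,-0.402,-0.2,0.08],
    [0,0,0.025,0.073,-0.402,-0.2,0.08],
    [0,0,0.025,0.073,-0.402,-0.2,0.08],
    [0,0,0.025,0.073,-0.402,-0.2,0.08],
    [0,0,0.025,0.073,-0.402,-0.2,0.08],
    [0,0,0.025,0.073,-0.402,-0.2,0.08],
    [0,0,0.025,0.073,-0.402,-0.2,0.08],
    [0,0,0.025,0.073,-0.402,-0.2,0.08],
    [0,0,0.025,0.073,-0.402,-0.2,0.08]
  ]
}}

```text
t: 3.58
tcp_pos: [0.621, -0.2511, 0.1299]
ee_rot: [0.0, 0.098, 0.995, -0.0]
ft_force: [-0.6, 0.4, 0.3]
grip_width: 0.0799
finger_force: 0.0
```

>>> {"fn": "jog_arm", "kwargs": {
  "increments": [
    [0,0,0,0,0,-0.06,0.08],
    [0,0,0,0,0,-0.081,0.08],
    [0,0,0,0,0,-0.081,0.08],
    [0,0,0,0,0,-0.081,0.015],
    [0,0,0,0,0,-0.081,0.015],
    [0,0,0,0,0,-0.081,0.015],
    [0,0,0,0,0,-0.081,0.015],
    [0,0,0,0,0,-0.081,0.015],
    [0,0,0,0,0,-0.081,0.015]
  ],
  "squeeze": 30
}}

```text
t: 4.7
tcp_pos: [0.6206, -0.2523, 0.048]
ee_rot: [-0.0, 0.098, 0.995, 0.0]
ft_force: [-0.6, 0.9, 0.8]
grip_width: 0.0257
finger_force: 30.0
```

>>> {"fn": "jog_arm", "kwargs": {
  "increments": [
    [0,0,0,0,0,0.05,0.015],
    [0,0,0,0,0,0.1,0.015],
    [0,0,0,0,0,0.13,0.015],
    [0,0,0,0,0,0.13,0.015]
  ]
}}

```text
t: 5.2
tcp_pos: [0.6217, -0.2528, 0.1803]
ee_rot: [0.002, 0.098, 0.995, -0.001]
ft_force: [-0.7, -0.4, -1.7]
grip_width: 0.0256
finger_force: 30.0
```

>>> {"fn": "jog_arm", "kwargs": {
  "increments": [
    [0,0,0.193,-0.1575,0.2236,0,0.015],
    [0,0,0.193,-0.1575,0.2236,0,0.015],
    [0,0,0.193,-0.1575,0.2236,0,0.015],
    [0,0,0.193,-0.1575,0.2236,0,0.015],
    [0,0,0.193,-0.1575,0.2236,0,0.015],
    [0,0,0.193,-0.1575,0.2236,0,0.015],
    [0,0,0.193,-0.1575,0.2236,0,0.015],
    [0,0,0.193,-0.1575,0.2236,0,0.015],
    [0,0,0.193,-0.1575,0.2236,0,0.015]
  ]
}}

```text
t: 6.32
tcp_pos: [0.4635, -0.0293, 0.1778]
ee_rot: [-0.0, 0.002, 1.0, 0.0]
ft_force: [-0.3, 0.1, -1.7]
grip_width: 0.0259
finger_force: 30.0
```

```bash
cat >> vis.py <<'E'
def inhand(Ws,kind,o,off):
    """pose of held instrument from points below the fingertips; o=state, off: tcp height above bottom"""
    z0=o["tcp_pos"][2]-off+.02; top=min(o["tcp_pos"][2]-.0275,z0+.02)
    P=np.vstack([w.reshape(-1,3) for w in Ws]); P=P[~np.isnan(P).any(1)]
    P=P[(np.hypot(*(P[:,:2]-o["tcp_pos"][:2]).T)<.08)&(P[:,2]>z0-.018)&(P[:,2]<top)]
    y=rot(o["ee_rot"]).as_matrix()[:,1]; yaw=np.arctan2(y[1],y[0])-np.pi/2
    f=lambda x: np.clip(sdf(local(P,x,z0),kind),-.015,.015)
    best=None
    for d in(-.15,0,.15):
        r=least_squares(f,[*o["tcp_pos"][:2],yaw+d],loss='soft_l1',f_scale=.002,x_scale=[.01,.01,.1],diff_step=1e-3)
        if best is None or r.cost<best.cost: best=r
    return best.x,np.median(abs(f(best.x))),len(P),yaw
def seat(c,k):
    dx,dy=(-.003,.061) if k=='gun' else (-.003,-.058); C,S=np.cos(c[2]),np.sin(c[2])
    return np.array([c[0]+C*dx-S*dy,c[1]+S*dx+C*dy])
E
python3 - <<'E'
from vis import *
o=bot.get_obs(); it,Wt=cloud("top"); im,Ws=cloud("scene"); o=bot.get_obs(); print(o["t"],o["tcp_pos"],o["ft_force"])
for nm,c in(("s",[Ws]),("ts",[Wt,Ws])):
    print(nm,inhand(c,'gun',o,.0482))
x,m,n=fit([Ws],'cad',[.464,-.09],yaws=[0]); print(x,m,n,"seat",seat(x,'gun'))
for k,p in(('gun',(.4585,-.3679)),('oxi',(.6804,-.1102))): print(k,fit([Wt],k,p),fit([Ws],k,p))
E
```

```text
6.425 [ 0.46329757 -0.02911588  0.17783509] [ 0.06052773 -0.00209718 -1.51211759]
s (array([ 0.46043967, -0.02967069, -0.01258494]), np.float64(0.0009408371390610282), 95, np.float64(-0.00433119866080145))
ts (array([ 0.46043967, -0.02967069, -0.01258494]), np.float64(0.0009408371390610282), 95, np.float64(-0.00433119866080145))
[ 0.46373526 -0.09055577 -0.00871948] 0.00022696040418520788 2313 seat [ 0.46126726 -0.02953193]
gun (array([ 0.45981423, -0.36720854,  0.53397017]), np.float64(0.0), 348) (array([ 0.45868713, -0.36788821,  0.5331427 ]), np.float64(0.0), 554)
oxi (array([ 0.68183544, -0.10966504, -0.20157825]), np.float64(0.0), 236) (array([ 0.67982644, -0.11043028, -0.1806237 ]), np.float64(0.0), 435)
```

>>> {"fn": "jog_arm", "kwargs": {
  "increments": [
    [0,0,0,0.001,0,-0.04,0.015],
    [0,0,0,0.001,0,-0.07,0.015],
    [0,0,0,0.001,0,-0.083,0.015],
    [0,0,0,0.001,0,-0.093,0.015],
    [0,0,0,0.001,0,-0.093,0.015],
    [0,0,0,0.001,0,-0.093,0.015]
  ]
}}

```text
t: 7.18
tcp_pos: [0.4647, -0.0288, 0.0856]
ee_rot: [0.001, 0.002, 1.0, -0.0]
ft_force: [0.1, 0.1, -0.6]
grip_width: 0.026
finger_force: 30.0
```

>>> {"fn": "jog_arm", "kwargs": {
  "increments": [
    [0,0,0,0,0,-0.006,0.015],
    [0,0,0,0,0,-0.012,0.015],
    [0,0,0,0,0,-0.016,0.015],
    [0,0,0,0,0,-0.0185,0.015],
    [0,0,0,0,0,-0.0185,0.015],
    [0,0,0,0,0,-0.0185,0.015]
  ]
}}

```text
t: 7.92
tcp_pos: [0.4644, -0.0287, 0.0671]
ee_rot: [0.0, 0.002, 1.0, 0.0]
ft_force: [-6.4, 1.7, 20.8]
grip_width: 0.0257
finger_force: 30.0
```

>>> {"fn": "jog_arm", "kwargs": {
  "increments": [
    [0,0,0,0,0,0.001,0.05],
    [0,0,0,0,0,0.001,0.05],
    [0,0,0,0,0,0.001,0.05],
    [0,0,0,0,0,0.001,0.05],
    [0,0,0,0,0,0.05,0.05],
    [0,0,0,0,0,0.1,0.05],
    [0,0,0,0,0,0.13,0.06],
    [0,0,0,0,0,0.13,0.06]
  ]
}}

```text
t: 8.93
tcp_pos: [0.4653, -0.0289, 0.1985]
ee_rot: [0.002, 0.002, 1.0, -0.0]
ft_force: [-0.6, 0.7, -1.2]
grip_width: 0.0596
finger_force: 0.0
```

>>> {"fn": "jog_arm", "kwargs": {
  "increments": [
    [0,0,-0.186,0.204,-0.079,-0.02,0.065],
    [0,0,-0.186,0.204,-0.079,-0.02,0.065],
    [0,0,-0.186,0.204,-0.079,-0.02,0.065],
    [0,0,-0.186,0.204,-0.079,-0.02,0.065],
    [0,0,-0.186,0.204,-0.079,-0.08,0.065],
    [0,0,-0.186,0.204,-0.079,-0.08,0.065],
    [0,0,-0.186,0.204,-0.079,-0.08,0.065]
  ]
}}

```text
t: 9.8
tcp_pos: [0.6681, -0.1077, 0.1171]
ee_rot: [-0.0, 0.095, 0.996, -0.0]
ft_force: [0.5, 0.2, 0.4]
grip_width: 0.0648
finger_force: 0.0
```

```bash
python3 - <<'E'
from vis import *
it,Wt=cloud("top"); im,Ws=cloud("scene"); o=bot.get_obs(); print(o["t"],o["tcp_pos"],o["ee_rot"])
p=Ws.reshape(-1,3); p=p[~np.isnan(p).any(1)]
W=Ws.copy(); W[W[...,2]>.055]=np.nan
print(fit([W],'oxi',(.6804,-.1102)))
# height of gun1 above caddy foam
b=[.4613,-.0295]; q=p[(np.hypot(*(p[:,:2]-b).T)<.05)]; h=q[(q[:,2]>.05)&(q[:,2]<.075)]; print(len(h),np.percentile(h[:,2],[5,50,95]))
print(fit([Ws],'gun',b,z0=.04,yaws=[0],rad=.06,zmin=.048))
cv2.imwrite("pics/s2.png",cv2.resize(im[180:330,150:350],None,fx=4,fy=4))
E
```

```text
9.9 [ 0.66894016 -0.10780994  0.11852045] [ 1.18125036e-03  9.46926245e-02  9.95505849e-01 -1.26602032e-04]
(array([ 0.68002706, -0.11031802, -0.17061   ]), np.float64(0.0), 429)
18 [0.0574286  0.06071237 0.06335406]
(array([ 0.50517739, -0.02410758,  0.02485105]), np.float64(0.0), 49)
```

View pics/s2.png

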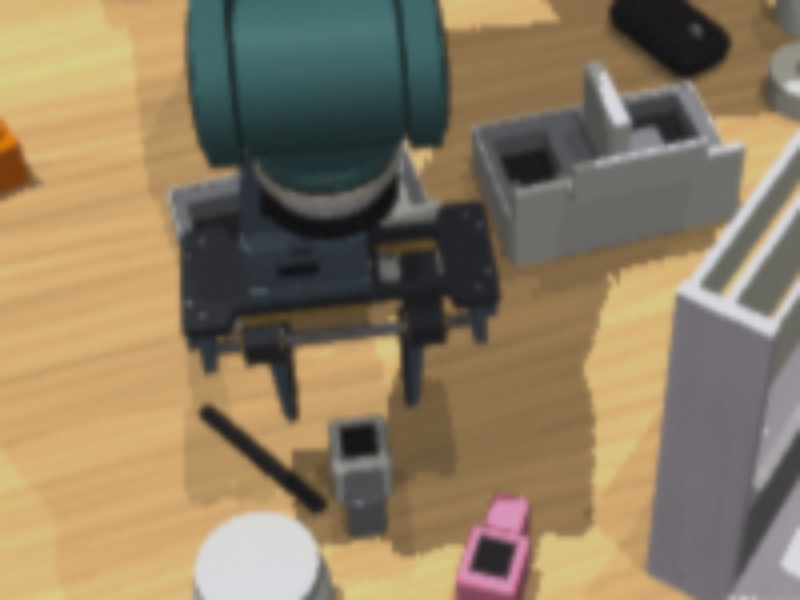

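The view shows the gripper straddling the white oximeter at crop (360,460), with the pen at (260,455) and the pink decoy at (490,555) clear of the fingers. I grip it, lift it and carry it to caddy B.

>>> {"fn": "jog_arm", "kwargs": {
  "increments": [
    [0,0,0,0,0,-0.05,0.065],
    [0,0,0,0,0,-0.07,0.065],
    [0,0,0,0,0,-0.07,0.065],
    [0,0,0,0,0,-0.07,0.025],
    [0,0,0,0,0,-0.07,0.025],
    [0,0,0,0,0,-0.07,0.025],
    [0,0,0,0,0,-0.07,0.025],
    [0,0,0,0,0,-0.07,0.025],
    [0,0,0,0,0,-0.07,0.025]
  ],
  "squeeze": 30
}}

```text
t: 11.02
tcp_pos: [0.6686, -0.1078, 0.0474]
ee_rot: [0.0, 0.095, 0.996, -0.0]
ft_force: [-1.6, 1.6, 7.3]
grip_width: 0.0378
finger_force: 29.9
```

>>> {"fn": "jog_arm", "kwargs": {
  "increments": [
    [0,0,0,0,0,0.05,0.025],
    [0,0,0,0,0,0.1,0.025],
    [0,0,0,0,0,0.13,0.025],
    [0,0,0,0,0,0.13,0.025]
  ]
}}

```text
t: 11.52
tcp_pos: [0.6694, -0.108, 0.1792]
ee_rot: [0.002, 0.095, 0.996, -0.0]
ft_force: [0.3, 0.0, -0.5]
grip_width: 0.0378
finger_force: 29.9
```

>>> {"fn": "jog_arm", "kwargs": {
  "increments": [
    [0,0,0.184,-0.22,-0.0405,0,0.025],
    [0,0,0.184,-0.22,-0.0405,0,0.025],
    [0,0,0.184,-0.22,-0.0405,0,0.025],
    [0,0,0.184,-0.22,-0.0405,0,0.025],
    [0,0,0.184,-0.22,-0.0405,0,0.025],
    [0,0,0.184,-0.22,-0.0405,0,0.025],
    [0,0,0.184,-0.22,-0.0405,0,0.025],
    [0,0,0.184,-0.22,-0.0405,0,0.025]
  ]
}}

```text
t: 12.52
tcp_pos: [0.4487, -0.1481, 0.1762]
ee_rot: [-0.0, 0.003, 1.0, 0.0]
ft_force: [0.3, 0.2, -0.5]
grip_width: 0.0378
finger_force: 29.9
```

```bash
python3 - <<'E'
from vis import *
it,Wt=cloud("top"); im,Ws=cloud("scene"); o=bot.get_obs(); print(o["t"],o["tcp_pos"],o["ft_force"])
print(inhand([Ws],'oxi',o,.0482))
x,m,n=fit([Ws],'cad',[.464,-.09],yaws=[0]); print(x,m,n,"seat",seat(x,'oxi'))
print(fit([Ws],'gun',(.4613,-.0295),z0=.04,yaws=[0],rad=.06,zmin=.048))
print(fit([Wt],'gun',(.4613,-.0295),z0=.04,yaws=[0],rad=.06,zmin=.048))
print(fit([Ws],'gun',(.4585,-.3679)))
E
```

```text
12.625 [ 0.4484407  -0.14812745  0.17627455] [ 0.64079402 -0.13764375  0.31235481]
(array([ 0.45926619, -0.14886898, -0.00693334]), np.float64(0.0009914179570790094), 65, np.float64(-0.005397312034091106))
[ 0.46588016 -0.09013933 -0.04127627] 0.0004245681815325045 2347 seat [ 0.46048937 -0.14796614]
(array([ 0.46822656, -0.02904287, -0.15355829]), np.float64(0.0), 345)
(array([ 0.46279346, -0.02929314, -0.01566683]), np.float64(0.0), 318)
(array([ 0.45850132, -0.36794501,  0.5342838 ]), np.float64(0.0), 545)
```

>>> {"fn": "jog_arm", "kwargs": {
  "increments": [
    [0,0,0,0.001,0,-0.04,0.025],
    [0,0,0,0.001,0,-0.07,0.025],
    [0,0,0,0.001,0,-0.083,0.025],
    [0,0,0,0.001,0,-0.093,0.025],
    [0,0,0,0.001,0,-0.093,0.025],
    [0,0,0,0.001,0,-0.093,0.025]
  ]
}}

```text
t: 13.38
tcp_pos: [0.4496, -0.1484, 0.0842]
ee_rot: [0.001, 0.003, 1.0, -0.0]
ft_force: [-0.4, -0.6, -1.1]
grip_width: 0.0377
finger_force: 29.9
```

>>> {"fn": "jog_arm", "kwargs": {
  "increments": [
    [0,0,0,0,0,-0.006,0.025],
    [0,0,0,0,0,-0.012,0.025],
    [0,0,0,0,0,-0.015,0.025],
    [0,0,0,0,0,-0.018,0.025],
    [0,0,0,0,0,-0.018,0.025],
    [0,0,0,0,0,-0.018,0.025]
  ]
}}

```text
t: 14.12
tcp_pos: [0.4494, -0.1482, 0.066]
ee_rot: [0.0, 0.003, 1.0, 0.0]
ft_force: [-4.0, 4.4, 17.0]
grip_width: 0.0379
finger_force: 30.0
```

>>> {"fn": "jog_arm", "kwargs": {
  "increments": [
    [0,0,0,0,0,0.001,0.06],
    [0,0,0,0,0,0.001,0.06],
    [0,0,0,0,0,0.001,0.06],
    [0,0,0,0,0,0.001,0.06],
    [0,0,0,0,0,0.05,0.06],
    [0,0,0,0,0,0.1,0.06],
    [0,0,0,0,0,0.13,0.08],
    [0,0,0,0,0,0.13,0.08]
  ]
}}

```text
t: 15.12
tcp_pos: [0.4502, -0.1487, 0.1975]
ee_rot: [0.002, 0.003, 1.0, -0.001]
ft_force: [0.4, -0.2, -0.6]
grip_width: 0.0773
finger_force: 0.0
```

>>> {"fn": "jog_arm", "kwargs": {
  "increments": [
    [0,0,0.539,0.0115,-0.218,0,0.08],
    [0,0,0.539,0.0115,-0.218,0,0.08],
    [0,0,0.539,0.0115,-0.218,0,0.08],
    [0,0,0.539,0.0115,-0.218,-0.03,0.08],
    [0,0,0.539,0.0115,-0.218,-0.08,0.08],
    [0,0,0.539,0.0115,-0.218,-0.08,0.08],
    [0,0,0.539,0.0115,-0.218,-0.08,0.08]
  ]
}}

```text
t: 16.0
tcp_pos: [0.4609, -0.366, 0.1161]
ee_rot: [-0.0, -0.264, 0.965, 0.0]
ft_force: [-0.0, -0.2, 0.9]
grip_width: 0.0799
finger_force: 0.0
```

```bash
python3 - <<'E'
from vis import *
it,Wt=cloud("top"); im,Ws=cloud("scene"); o=bot.get_obs(); print(o["t"],o["tcp_pos"],o["ee_rot"],o["qpos"])
W=Ws.copy(); W[W[...,2]>.055]=np.nan
print("gun2",fit([W],'gun',(.4585,-.3679)))
for nm,C in(("t",Wt),("s",Ws)):
  print(nm,"gun1",fit([C],'gun',(.4613,-.0295),z0=.04,yaws=[0],rad=.055,zmin=.048))
  print(nm,"oxi",fit([C],'oxi',(.4605,-.1485),z0=.04,yaws=[0],rad=.045,zmin=.048))
  for p in((.4613,-.0295),(.452,-.1485)):
    q=C.reshape(-1,3); q=q[np.hypot(*(q[:,:2]-p).T)<.008]; print("  top z",np.nanmedian(q[:,2]),len(q))
E
```

```text
16.1 [ 0.46146415 -0.36643754  0.11719405] [ 6.19056255e-04 -2.63756626e-01  9.64588621e-01 -9.22904402e-04] [-7.10667551e-01  3.81106592e-01  2.00614441e+00 -7.73036081e-06
  7.52119057e-01 -2.81528793e+00]
gun2 (array([ 0.45853337, -0.36785033,  0.5351933 ]), np.float64(0.0), 531)
t gun1 (array([ 0.46258401, -0.02951139, -0.03092377]), np.float64(0.0), 298)
t oxi (array([ 0.4625048 , -0.1487001 ,  0.00634471]), np.float64(0.0), 198)
  top z 0.06020992535310565 18
  top z 0.060011671670230804 17
s gun1 (array([ 0.46122374, -0.02962855, -0.02456325]), np.float64(0.00022634535249782192), 259)
s oxi (array([ 0.45891877, -0.14921681, -0.02285105]), np.float64(4.212644004157693e-05), 215)
  top z 0.06018819081247562 17
  top z 0.06102131442934433 19
```

>>> {"fn": "jog_arm", "kwargs": {
  "increments": [
    [0,0,0,0,0,-0.05,0.08],
    [0,0,0,0,0,-0.069,0.08],
    [0,0,0,0,0,-0.069,0.08],
    [0,0,0,0,0,-0.069,0.015],
    [0,0,0,0,0,-0.069,0.015],
    [0,0,0,0,0,-0.069,0.015],
    [0,0,0,0,0,-0.069,0.015],
    [0,0,0,0,0,-0.069,0.015],
    [0,0,0,0,0,-0.069,0.015]
  ],
  "squeeze": 30
}}

```text
t: 17.23
tcp_pos: [0.4606, -0.3663, 0.0464]
ee_rot: [-0.0, -0.263, 0.965, 0.0]
ft_force: [-0.6, -0.3, 1.6]
grip_width: 0.0257
finger_force: 30.0
```

>>> {"fn": "jog_arm", "kwargs": {
  "increments": [
    [0,0,0,0,0,0.05,0.015],
    [0,0,0,0,0,0.1,0.015],
    [0,0,0,0,0,0.14,0.015],
    [0,0,0,0,0,0.14,0.015]
  ]
}}

```text
t: 17.73
tcp_pos: [0.4619, -0.3673, 0.1895]
ee_rot: [0.001, -0.263, 0.965, -0.002]
ft_force: [0.4, -0.9, -1.1]
grip_width: 0.0256
finger_force: 30.0
```

>>> {"fn": "jog_arm", "kwargs": {
  "increments": [
    [0,0,-0.582,0.018,0.568,0,0.015],
    [0,0,-0.582,0.018,0.568,0,0.015],
    [0,0,-0.582,0.018,0.568,0,0.015],
    [0,0,-0.582,0.018,0.568,0,0.015],
    [0,0,-0.582,0.018,0.568,0,0.015],
    [0,0,-0.582,0.018,0.568,0,0.015],
    [0,0,-0.582,0.018,0.568,0,0.015],
    [0,0,-0.582,0.018,0.568,0,0.015],
    [0,0,-0.582,0.018,0.568,0,0.015],
    [0,0,-0.582,0.018,0.568,0,0.015],
    [0,0,-0.582,0.018,0.568,0,0.015],
    [0,0,-0.582,0.018,0.568,0,0.015]
  ]
}}

```text
t: 19.23
tcp_pos: [0.4783, 0.2005, 0.1859]
ee_rot: [-0.0, 0.025, 1.0, -0.0]
ft_force: [0.0, -0.4, -0.7]
grip_width: 0.0259
finger_force: 30.0
```

```bash
python3 - <<'E'
from vis import *
it,Wt=cloud("top"); im,Ws=cloud("scene"); o=bot.get_obs(); print(o["t"],o["tcp_pos"],o["ft_force"])
print(inhand([Ws],'gun',o,.0475))
W=Ws.copy(); W[W[...,2]>.112]=np.nan
x,m,n=fit([W],'cad',[.476,.141],yaws=[-.05]); print(x,m,n,"seat",seat(x,'gun'))
E
```

```text
19.325 [0.47859891 0.20047016 0.18622361] [ 0.43679915 -0.05752186 -1.15058981]
(array([ 0.47623046,  0.20017515, -0.0560778 ]), np.float64(0.0008236836516331064), 98, np.float64(-0.050420446472760894))
[ 0.47614991  0.14072842 -0.04954387] 0.00038477551680546687 2145 seat [0.47617453 0.20180214]
```

>>> {"fn": "jog_arm", "kwargs": {
  "increments": [
    [0,0,0.002,0,0.0015,-0.04,0.015],
    [0,0,0.002,0,0.0015,-0.08,0.015],
    [0,0,0.002,0,0.0015,-0.093,0.015],
    [0,0,0.002,0,0.0015,-0.103,0.015],
    [0,0,0.002,0,0.0015,-0.103,0.015],
    [0,0,0.002,0,0.0015,-0.103,0.015]
  ]
}}

```text
t: 20.08
tcp_pos: [0.4793, 0.2034, 0.0844]
ee_rot: [0.001, 0.023, 1.0, 0.0]
ft_force: [0.2, -0.3, -0.2]
grip_width: 0.0257
finger_force: 30.0
```

>>> {"fn": "jog_arm", "kwargs": {
  "increments": [
    [0,0,0,0,-0.001,0,0.015],
    [0,0,0,0,-0.001,-0.006,0.015],
    [0,0,0,0,-0.001,-0.012,0.015],
    [0,0,0,0,-0.001,-0.016,0.015],
    [0,0,0,0,-0.001,-0.0192,0.015],
    [0,0,0,0,-0.001,-0.0192,0.015],
    [0,0,0,0,-0.001,-0.0192,0.015]
  ]
}}

```text
t: 20.95
tcp_pos: [0.479, 0.2022, 0.0652]
ee_rot: [-0.0, 0.023, 1.0, -0.0]
ft_force: [-7.2, -5.8, 27.9]
grip_width: 0.0259
finger_force: 41.0
```

>>> {"fn": "jog_arm", "kwargs": {
  "increments": [
    [0,0,0,0,0,0.001,0.05],
    [0,0,0,0,0,0.001,0.05],
    [0,0,0,0,0,0.001,0.05],
    [0,0,0,0,0,0.001,0.05],
    [0,0,0,0,0,0.05,0.05],
    [0,0,0,0,0,0.1,0.05],
    [0,0,0,0,0,0.15,0.06],
    [0,0,0,0,0,0.2,0.06],
    [0,0,0,0,0,0.2,0.06]
  ]
}}

```text
t: 22.08
tcp_pos: [0.48, 0.2027, 0.2676]
ee_rot: [0.003, 0.023, 1.0, 0.001]
ft_force: [-0.1, 0.4, -1.0]
grip_width: 0.0599
finger_force: 0.0
```

>>> {"fn": "jog_arm", "kwargs": {
  "increments": [
    [0,0,0,-0.05,-0.5,0.05,0.05],
    [0,0,0,-0.05,-0.5,0.05,0.05],
    [0,0,0,-0.05,-0.5,0.05,0.05],
    [0,0,0,-0.05,-0.5,0.05,0.05],
    [0,0,0,-0.05,-0.5,0.05,0.05],
    [0,0,0,-0.05,-0.5,0.05,0.05],
    [0,0,0,-0.05,-0.5,0.05,0.05],
    [0,0,0,-0.05,-0.5,0.05,0.05],
    [0,0,0,-0.05,-0.5,0.05,0.05],
    [0,0,0,-0.05,-0.5,0.05,0.05]
  ]
}}

```text
t: 23.32
tcp_pos: [0.428, -0.2974, 0.3128]
ee_rot: [-0.001, 0.024, 1.0, 0.001]
ft_force: [-1.0, 1.2, -0.2]
grip_width: 0.0503
finger_force: 0.0
```

```bash
cat > chk.py <<'E'
from vis import *
it,Wt=cloud("top"); im,Ws=cloud("scene"); o=bot.get_obs(); print(o["t"],o["tcp_pos"],o["ee_rot"],o["qpos"].round(2))
cv2.imwrite("pics/c%d.png"%int(o["t"]*10),np.hstack([cv2.resize(it[110:290,170:380],(400,343)),cv2.resize(im[150:320,150:350],(400,343))]))
for nm,C in(("t",Wt),("s",Ws)):
  print(nm,"A",fit([C],'cad',(.476,.141),yaws=[-.05]),"B",fit([C],'cad',(.464,-.09),yaws=[0]))
  print(nm,"gun2",fit([C],'gun',(.4762,.2018),z0=.04,yaws=[-.05],rad=.055,zmin=.048))
  print(nm,"gun1",fit([C],'gun',(.4613,-.0295),z0=.04,yaws=[0],rad=.055,zmin=.048))
  print(nm,"oxi",fit([C],'oxi',(.4605,-.1485),z0=.04,yaws=[0],rad=.045,zmin=.048))
  for p in((.4762,.2018),(.4613,-.0295),(.452,-.1485)):
    q=C.reshape(-1,3); q=q[np.hypot(*(q[:,:2]-p).T)<.008]; print("  top z",np.nanmedian(q[:,2]).round(4),len(q))
E
python3 chk.py; ls pics
```

```text
23.425 [ 0.42844885 -0.29649448  0.31328851] [-6.12278943e-04  2.29289041e-02  9.99736790e-01  4.91454083e-04] [-0.65  0.    2.04  0.    1.1  -2.18]
t A (array([ 0.4771388 ,  0.14270425, -0.03780813]), np.float64(0.0), 2018) B (array([ 0.46451666, -0.0896165 , -0.0005531 ]), np.float64(0.0), 2020)
t gun2 (array([ 0.47883242,  0.20316165, -0.08301994]), np.float64(0.0), 292)
t gun1 (array([ 0.45980198, -0.02748603,  0.01757384]), np.float64(0.0), 305)
t oxi (array([ 0.46252934, -0.1488599 , -0.00163876]), np.float64(0.0), 197)
  top z 0.0598 18
  top z 0.0593 17
  top z 0.0605 18
s A (array([ 0.47604704,  0.14081129, -0.04931072]), np.float64(0.00041626740856517616), 2162) B (array([ 0.46355026, -0.09002784, -0.00312873]), np.float64(0.0003559548054878226), 2362)
s gun2 (array([ 0.47624359,  0.20133233, -0.06195481]), np.float64(0.0005604997725255391), 212)
s gun1 (array([ 0.45938335, -0.02826192, -0.06871283]), np.float64(0.000246541264669416), 267)
s oxi (array([ 0.4589432 , -0.14868968, -0.0229998 ]), np.float64(1.7929591078439527e-05), 214)
  top z 0.0616 14
  top z 0.0605 17
  top z 0.0619 18
c234.png
crop1.png
s2.png
scene0.png
top0.png
```

All three instruments sit at the home height of 60 mm. Now I grip caddy A's rib with the tool leaning 20° to the front.

>>> {"fn": "jog_arm", "kwargs": {
  "increments": [
    [0,0,0,0.0405,0.4375,-0.11,0.05],
    [0,0,0,0.0405,0.4375,-0.11,0.05],
    [0,0,0,0.0405,0.4375,-0.11,0.05],
    [-0.017,-0.35,0,0.0405,0.4375,-0.11,0.05],
    [-0.017,-0.35,0,0.0405,0.4375,-0.11,0.05],
    [-0.017,-0.35,0,0.0405,0.4375,-0.11,0.05],
    [-0.017,-0.35,0,0.0405,0.4375,-0.11,0.05],
    [-0.017,-0.35,0,0.0405,0.4375,-0.11,0.05],
    [-0.017,-0.35,0,0.0405,0.4375,-0.11,0.05],
    [-0.017,-0.35,0,0.0405,0.4375,-0.11,0.05],
    [-0.017,-0.35,0,0.0405,0.4375,-0.11,0.05],
    [-0.017,-0.35,0,0.0405,0.4375,-0.11,0.05]
  ]
}}

```text
t: 24.92
tcp_pos: [0.4692, 0.1391, 0.2045]
ee_rot: [0.174, 0.024, 0.984, -0.004]
ft_force: [-0.6, -0.5, 0.1]
grip_width: 0.05
finger_force: 0.0
```

```bash
cat > st.py <<'E'
from vis import *
o=bot.get_obs(); M=rot(o["ee_rot"]).as_matrix(); y=M[:,1]; z=M[:,2]
print(o["t"],o["tcp_pos"].round(4),"ee",o["ee_rot"].round(4),"psi",round(np.arctan2(y[1],y[0])-np.pi/2,4),"yz",y[2].round(4),"z",z.round(3),"q",o["qpos"].round(2),"F",o["ft_force"].round(1),"T",o["ft_torque"].round(2))
E
python3 st.py
```

```text
24.925 [0.4692 0.1391 0.2045] ee [ 0.1745  0.0237  0.9844 -0.0044] psi -0.0481 yz -0.0004 z [ 0.343 -0.017 -0.939] q [ 0.3  -0.02  2.32 -0.24  0.52 -1.03] F [-0.6 -0.5  0.1] T [0.07 0.19 0.  ]
```

>>> {"fn": "jog_arm", "kwargs": {
  "increments": [
    [0,0,0,0,0.0015,-0.04,0.05],
    [0,0,0,0,0.0015,-0.07,0.05],
    [0,0,0,0,0.0015,-0.09,0.05],
    [0,0,0,0,0.0015,-0.105,0.05],
    [0,0,0,0,0.0015,-0.114,0.05],
    [0,0,0,0,0.0015,-0.114,0.05],
    [0,0,0,0,0.0015,-0.114,0.05]
  ]
}}

```text
t: 25.8
tcp_pos: [0.471, 0.1452, 0.1022]
ee_rot: [0.168, 0.024, 0.985, -0.01]
ft_force: [-0.9, -0.2, 0.1]
grip_width: 0.05
finger_force: 0.0
```

```bash
python3 st.py
```

```text
25.8 [0.471  0.1452 0.1022] ee [ 0.1679  0.0241  0.9855 -0.0101] psi -0.051 yz -0.0119 z [ 0.33  -0.028 -0.943] q [ 0.32  0.21  2.34 -0.44  0.31 -0.8 ] F [-0.9 -0.2  0.1] T [ 0.03  0.17 -0.01]
```

>>> {"fn": "jog_arm", "kwargs": {
  "increments": [
    [0.012,0.085,0.002,-0.0014,-0.004,0,0.05],
    [0.012,0.085,0.002,-0.0014,-0.004,0,0.05],
    [0.012,0.085,0.002,-0.0014,-0.004,-0.0114,0.05],
    [0.012,0.085,0.002,-0.0014,-0.004,-0.0114,0.05],
    [0.012,0.085,0.002,-0.0014,-0.004,-0.0114,0.05]
  ]
}}

```text
t: 26.42
tcp_pos: [0.4688, 0.141, 0.0898]
ee_rot: [0.125, 0.024, 0.992, -0.006]
ft_force: [-0.0, 0.0, -0.1]
grip_width: 0.05
finger_force: 0.0
```

```bash
python3 st.py
```

```text
26.425 [0.4688 0.141  0.0898] ee [ 0.125   0.0236  0.9919 -0.0056] psi -0.0483 yz -0.0051 z [ 0.248 -0.017 -0.969] q [ 0.29  0.25  2.31 -0.25  0.36 -1.01] F [-0.   0.  -0.1] T [ 0.04  0.13 -0.01]
```

>>> {"fn": "jog_arm", "kwargs": {
  "increments": [
    [0,0,0,0,0,0,0.002],
    [0,0,0,0,0,0,0.002],
    [0,0,0,0,0,0,0.002],
    [0,0,0,0,0,0,0.002],
    [0,0,0,0,0,0,0.002],
    [0,0,0,0,0,0,0.002],
    [0,0,0,0,0,0,0.002]
  ],
  "squeeze": 60
}}

```text
t: 27.3
tcp_pos: [0.4692, 0.1411, 0.0902]
ee_rot: [0.125, 0.024, 0.992, -0.005]
ft_force: [-3.2, 0.8, 4.1]
grip_width: 0.012
finger_force: 60.0
```

```bash
cat > plan.py <<'E'
import sys,json
from vis import *
G=np.array([.6586,.2204,.2]); GY=.671
def caddyT(x,y,z,yaw,pitch=0):
    T=np.eye(4); T[:3,:3]=(R.from_euler('z',yaw)*R.from_euler('y',pitch)).as_matrix(); T[:3,3]=[x,y,z]; return T
def toolT(o):
    T=np.eye(4); T[:3,:3]=rot(o["ee_rot"]).as_matrix(); T[:3,3]=o["tcp_pos"]; return T
def hung(hx,hy,hz,th,g=G,gy=GY):
    T=caddyT(0,0,0,gy,th); h=g+R.from_euler('z',gy).apply([hx,hy,hz]); T[:3,3]=h-T[:3,:3]@[.055,0,.072]; return T
def delta(T,T0): return np.r_[R.from_matrix(T[:3,:3]@T0[:3,:3].T).as_rotvec(),T[:3,3]-T0[:3,3]]
def save(Tc): # grasp relation caddy->tool
    np.save("grasp.npy",np.linalg.inv(Tc)@toolT(bot.get_obs()))
def way(ws,g=G,gy=GY):
    X=np.load("grasp.npy"); T0=toolT(bot.get_obs())
    for w in ws: print(w,delta(hung(*w,g,gy)@X,T0).round(4).tolist())
def caddy_now(): return toolT(bot.get_obs())@np.linalg.inv(np.load("grasp.npy"))
E
python3 - <<'E'
from plan import *
print(bot.get_obs()["grip_width"],bot.get_obs()["finger_force"])
save(caddyT(.4761,.1408,0,-.049))
way([(-.12,.1,.06,0),(-.10,.1,.04,.66),(-.045,.1,.003,.66)])
E
python3 st.py
```

```text
0.012037272391516763 59.99874830245972
(-0.12, 0.1, 0.06, 0) [0.0, 0.0, 0.72, -0.0152, 0.0445, 0.188]
(-0.1, 0.1, 0.04, 0.66) [-0.2063, 0.6417, 0.6932, 0.0194, 0.072, 0.2021]
(-0.045, 0.1, 0.003, 0.66) [-0.2063, 0.6417, 0.6932, 0.0624, 0.1062, 0.1651]
27.3 [0.4692 0.1411 0.0902] ee [ 0.1253  0.0237  0.9918 -0.0053] psi -0.0483 yz -0.0045 z [ 0.248 -0.016 -0.969] q [ 0.29  0.25  2.31 -0.25  0.36 -1.01] F [-3.2  0.8  4.1] T [1.09 0.41 0.37]
```

>>> {"fn": "jog_arm", "kwargs": {
  "increments": [
    [0,0,0,0,0,0.03,0.002],
    [0,0,0,0,0,0.08,0.002],
    [0,0,0,0,0,0.13,0.002],
    [0,0,0,0,0,0.19,0.002],
    [0,0,0.15,-0.005,0.01,0.19,0.002],
    [0,0,0.3,-0.008,0.02,0.19,0.002],
    [0,0,0.45,-0.01,0.03,0.19,0.002],
    [0,0,0.6,-0.015,0.04,0.19,0.002],
    [0,0,0.72,-0.015,0.0445,0.19,0.002],
    [0,0,0.72,-0.015,0.0445,0.19,0.002],
    [0,0,0.72,-0.015,0.0445,0.19,0.002]
  ]
}}

```text
t: 28.68
tcp_pos: [0.4538, 0.1852, 0.2796]
ee_rot: [0.118, -0.326, 0.937, 0.039]
ft_force: [-0.6, 0.5, -5.3]
grip_width: 0.012
finger_force: 60.0
```

```bash
cat >> plan.py <<'E'
def fit6(C,T):
    """refine caddy pose T from cloud(s): small 6-dof correction (world rotvec about origin, shift)"""
    P=np.vstack([w.reshape(-1,3) for w in C]); P=P[~np.isnan(P).any(1)]
    P=P[np.linalg.norm(P-T[:3,3]-T[:3,:3]@[0,0,.04],axis=1)<.14]
    L=lambda x:(P-T[:3,3]-x[3:])@(R.from_rotvec(x[:3]).as_matrix()@T[:3,:3])
    l=L(np.zeros(6)); P=P[(l[:,2]<.06)|(l[:,0]>.04)]; P=P[np.abs(sdf(L(np.zeros(6)),'cad'))<.015]
    f=lambda x:np.clip(sdf(L(x),'cad'),-.012,.012)
    r=least_squares(f,np.zeros(6),loss='soft_l1',f_scale=.0015,x_scale=[.05]*3+[.01]*3,diff_step=1e-3); 
    N=T.copy(); N[:3,:3]=R.from_rotvec(r.x[:3]).as_matrix()@T[:3,:3]; N[:3,3]+=r.x[3:]
    return N,r.x,len(P),np.median(abs(f(r.x)))
E
python3 - <<'E'
from plan import *
it,Wt=cloud("top"); im,Ws=cloud("scene"); o=bot.get_obs(); print(o["t"],o["tcp_pos"],o["ft_force"],o["ft_torque"],o["qpos"].round(2))
cv2.imwrite("pics/h1.png",np.hstack([cv2.resize(it[80:290,120:330],(400,400)),cv2.resize(im[100:300,220:420],(400,400))]))
T=caddy_now(); print(T.round(4))
for C in([Ws],[Wt],[Wt,Ws]):
    N,x,n,m=fit6(C,T); print(x.round(4),n,m)
way([(-.10,.1,.02,.66),(-.045,.1,.003,.66)])
E
```

```text
28.775 [0.45393855 0.1853376  0.27988253] [-0.45540454  0.1585027  -5.4821432 ] [-0.21466359  0.40174832 -0.03448852] [ 0.3  -0.11  2.23  0.12  0.79 -2.02]
[[ 7.844e-01 -6.203e-01  7.000e-04  4.593e-01]
 [ 6.203e-01  7.844e-01  6.000e-04  1.896e-01]
 [-9.000e-04  0.000e+00  1.000e+00  1.896e-01]
 [ 0.000e+00  0.000e+00  0.000e+00  1.000e+00]]
[-0.0022 -0.0026  0.0009 -0.0002 -0.0009  0.0009] 1957 0.0007534196804991344
[ 0.0005  0.0071  0.0029 -0.0002  0.0006  0.0013] 888 0.0009577775064469
[-0.0017  0.0022  0.0001 -0.0001 -0.0007  0.001 ] 2845 0.0009414986089811804
(-0.1, 0.1, 0.02, 0.66) [-0.4093, 0.5166, 0.0018, 0.0346, 0.0277, -0.0075]
(-0.045, 0.1, 0.003, 0.66) [-0.4093, 0.5166, 0.0018, 0.0777, 0.0619, -0.0245]
```

View pics/h1.png

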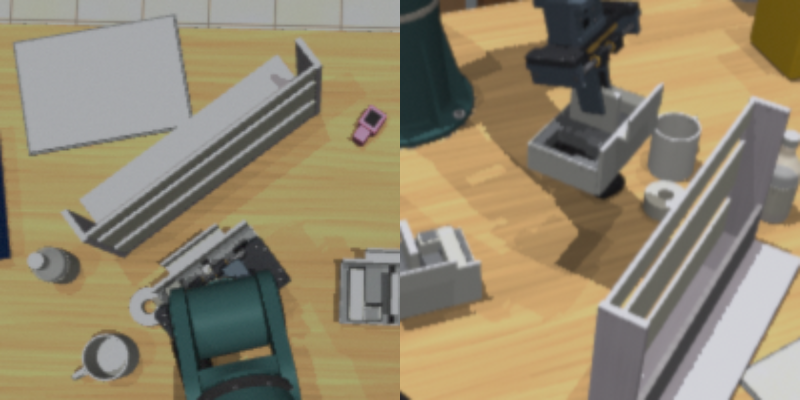

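The caddy is held as modelled (within about 1 mm), with its hook toward the wall. I tilt it and look again before inserting.

>>> {"fn": "jog_arm", "kwargs": {
  "increments": [
    [-0.1,0.13,0,0.009,0.007,-0.002,0.002],
    [-0.2,0.255,0.001,0.017,0.014,-0.004,0.002],
    [-0.3,0.38,0.001,0.026,0.021,-0.006,0.002],
    [-0.409,0.517,0.002,0.0345,0.0275,-0.0075,0.002],
    [-0.409,0.517,0.002,0.0345,0.0275,-0.0075,0.002],
    [-0.409,0.517,0.002,0.0345,0.0275,-0.0075,0.002],
    [-0.409,0.517,0.002,0.0345,0.0275,-0.0075,0.002]
  ]
}}

```text
t: 29.65
tcp_pos: [0.4883, 0.2126, 0.2732]
ee_rot: [-0.19, -0.324, 0.924, -0.068]
ft_force: [-0.5, -0.9, -5.5]
grip_width: 0.0118
finger_force: 60.0
```

```bash
python3 - <<'E'
from plan import *
it,Wt=cloud("top"); im,Ws=cloud("scene"); o=bot.get_obs(); print(o["t"],o["tcp_pos"],o["ft_force"],o["qpos"].round(2))
T=caddy_now()
def gf(T):
    h=R.from_euler('z',-GY).apply(T[:3,:3]@[.055,0,.072]+T[:3,3]-G); e=R.from_matrix(R.from_euler('z',-GY).as_matrix()@T[:3,:3]).as_euler('ZYX'); return np.r_[h,e].round(4)
print(gf(T))
for C in([Ws],[Wt],[Wt,Ws]):
    N,x,n,m=fit6(C,T); print(gf(N),x.round(4),n,m)
way([(-.045,.1,.003,.66),(-.031,.1,.004,.66),(-.02,.1,.008,.66),(-.013,.1,.013,.66),(-.006,.1,.013,.66),(-.002,.1,.010,.66)])
E
```

```text
29.75 [0.48842105 0.21271276 0.27333217] [-0.13172412  0.44059362 -5.7520157 ] [ 0.41  0.25  1.88 -0.11  1.41 -1.79]
[-0.1002  0.0999  0.0211  0.0019  0.6575  0.0014]
[-0.101   0.0998  0.0216  0.0039  0.6567 -0.003 ] [-0.0022 -0.0028  0.0046 -0.0002 -0.001   0.0005] 2082 0.0008801502271822102
[-0.0992  0.0992  0.0209  0.0011  0.6589 -0.0044] [-0.0045 -0.0018  0.0028  0.0015 -0.0002 -0.0001] 1126 0.0011041906722335931
[-0.1003  0.1001  0.0215  0.0106  0.6536 -0.0011] [ 0.0009 -0.0043  0.0102  0.0005 -0.0005  0.0001] 3208 0.0010394949773053358
(-0.045, 0.1, 0.003, 0.66) [-0.0024, 0.0013, -0.001, 0.0432, 0.0346, -0.018]
(-0.031, 0.1, 0.004, 0.66) [-0.0024, 0.0013, -0.001, 0.0542, 0.0433, -0.017]
(-0.02, 0.1, 0.008, 0.66) [-0.0024, 0.0013, -0.001, 0.0628, 0.0501, -0.013]
(-0.013, 0.1, 0.013, 0.66) [-0.0024, 0.0013, -0.001, 0.0683, 0.0545, -0.008]
(-0.006, 0.1, 0.013, 0.66) [-0.0024, 0.0013, -0.001, 0.0738, 0.0588, -0.008]
(-0.002, 0.1, 0.01, 0.66) [-0.0024, 0.0013, -0.001, 0.0769, 0.0613, -0.011]
```

>>> {"fn": "jog_arm", "kwargs": {
  "increments": [
    [0,0,0,0.022,0.0175,-0.01,0.002],
    [0,0,0,0.0432,0.0346,-0.018,0.002],
    [0,0,0,0.0432,0.0346,-0.018,0.002],
    [0,0,0,0.0542,0.0433,-0.017,0.002],
    [0,0,0,0.0585,0.0467,-0.015,0.002],
    [0,0,0,0.0628,0.0501,-0.013,0.002],
    [0,0,0,0.0628,0.0501,-0.013,0.002]
  ]
}}

```text
t: 30.62
tcp_pos: [0.5517, 0.2633, 0.26]
ee_rot: [-0.191, -0.324, 0.924, -0.068]
ft_force: [0.3, 0.4, -5.4]
grip_width: 0.0117
finger_force: 60.0
```

```bash
cat >> plan.py <<'E'
def gf(T):
    h=R.from_euler('z',-GY).apply(T[:3,:3]@[.055,0,.072]+T[:3,3]-G); e=R.from_matrix(R.from_euler('z',-GY).as_matrix()@T[:3,:3]).as_euler('ZYX'); return np.r_[h,e].round(4)
E
python3 - <<'E'
from plan import *
o=bot.get_obs(); print(o["t"],o["ft_force"]); print(gf(caddy_now()))
way([(-.013,.1,.013,.66),(-.006,.1,.013,.66),(-.002,.1,.010,.66),(-.002,.1,.008,.5),(-.002,.1,.006,.33),(-.002,.1,.004,.16),(-.002,.1,.003,0)])
E
```

```text
30.625 [ 0.31462869  0.37919595 -5.35689507]
[-0.0193  0.1002  0.0077  0.0026  0.6589  0.0017]
(-0.013, 0.1, 0.013, 0.66) [-0.0018, 0.0, -0.0015, 0.005, 0.0039, 0.0054]
(-0.006, 0.1, 0.013, 0.66) [-0.0018, 0.0, -0.0015, 0.0105, 0.0083, 0.0054]
(-0.002, 0.1, 0.01, 0.66) [-0.0018, 0.0, -0.0015, 0.0136, 0.0108, 0.0024]
(-0.002, 0.1, 0.008, 0.5) [0.0978, -0.1252, -0.0016, 0.0075, 0.0059, -0.0063]
(-0.002, 0.1, 0.006, 0.33) [0.2036, -0.2583, -0.0017, 0.0019, 0.0015, -0.0167]
(-0.002, 0.1, 0.004, 0.16) [0.3094, -0.3913, -0.0018, -0.0024, -0.002, -0.0281]
(-0.002, 0.1, 0.003, 0) [0.409, -0.5165, -0.0019, -0.0053, -0.0043, -0.0387]
```

>>> {"fn": "jog_arm", "kwargs": {
  "increments": [
    [0,0,0,0.005,0.0039,0.0054,0.002],
    [0,0,0,0.0105,0.0083,0.0054,0.002],
    [0,0,0,0.0105,0.0083,0.0054,0.002],
    [0,0,0,0.0136,0.0108,0.0024,0.002],
    [0,0,0,0.0136,0.0108,0.0024,0.002]
  ]
}}

```text
t: 31.25
tcp_pos: [0.565, 0.274, 0.2616]
ee_rot: [-0.191, -0.324, 0.924, -0.068]
ft_force: [0.5, 1.1, -5.8]
grip_width: 0.012
finger_force: 60.0
```

>>> {"fn": "jog_arm", "kwargs": {
  "increments": [
    [0.05,-0.063,0,-0.003,-0.0025,-0.004,0.002],
    [0.1,-0.125,0,-0.0061,-0.0049,-0.0087,0.002],
    [0.153,-0.192,0,-0.009,-0.007,-0.0135,0.002],
    [0.205,-0.258,0,-0.0117,-0.0093,-0.0191,0.002],
    [0.258,-0.325,0,-0.014,-0.011,-0.0245,0.002],
    [0.311,-0.391,0,-0.016,-0.0128,-0.0305,0.002],
    [0.311,-0.391,0,-0.016,-0.0128,-0.0305,0.002]
  ]
}}

```text
t: 32.12
tcp_pos: [0.5478, 0.2603, 0.2311]
ee_rot: [0.043, -0.331, 0.943, 0.013]
ft_force: [-0.5, -0.5, -5.3]
grip_width: 0.0114
finger_force: 60.0
```

```bash
python3 - <<'E'
from plan import *
o=bot.get_obs(); print(o["t"],o["ft_force"],o["ft_torque"]); print(gf(caddy_now()))
way([(-.002,.1,.004,.08),(-.002,.1,.003,0),(-.002,.1,-.001,0)])
E
```

```text
32.125 [-0.54560628 -0.54368936 -5.29937918] [-0.02148483  0.12620509  0.02093208]
[-0.0038  0.1003  0.0032  0.0021  0.1622  0.0015]
(-0.002, 0.1, 0.004, 0.08) [0.05, -0.0653, -0.0019, -0.0001, -0.0003, -0.004]
(-0.002, 0.1, 0.003, 0) [0.0998, -0.1279, -0.002, -0.0014, -0.0013, -0.0099]
(-0.002, 0.1, -0.001, 0) [0.0998, -0.1279, -0.002, -0.0014, -0.0013, -0.0139]
```

>>> {"fn": "jog_arm", "kwargs": {
  "increments": [
    [0.05,-0.065,0,0,-0.0003,-0.004,0.002],
    [0.1,-0.128,-0.001,-0.0014,-0.0013,-0.01,0.002],
    [0.1,-0.128,-0.001,-0.0014,-0.0013,-0.01,0.002],
    [0.1,-0.128,-0.001,-0.0014,-0.0013,-0.012,0.002],
    [0.1,-0.128,-0.001,-0.0014,-0.0013,-0.013,0.002],
    [0.1,-0.128,-0.001,-0.0014,-0.0013,-0.013,0.002]
  ]
}}

```text
t: 32.88
tcp_pos: [0.5472, 0.2596, 0.2185]
ee_rot: [0.118, -0.328, 0.936, 0.039]
ft_force: [-9.3, -8.6, 0.8]
grip_width: 0.0117
finger_force: 60.0
```

```bash
python3 - <<'E'
from plan import *
it,Wt=cloud("top"); im,Ws=cloud("scene");o=bot.get_obs(); print(o["t"],o["ft_force"],o["ft_torque"]); T=caddy_now(); print(gf(T))
for C in([Ws],[Wt]): N,x,n,m=fit6(C,T); print(gf(N),n,m)
E
```

```text
32.975 [-9.95793573 -8.58121695  0.99722862] [-1.37521421  1.56959533 -0.27790357]
[-1.100e-03  1.001e-01  1.000e-04  1.700e-03  2.200e-03  3.000e-04]
[ 0.0024  0.0996  0.0019 -0.0044 -0.0168 -0.0131] 1691 0.0012257725428941567
[-0.0005  0.1004  0.0017 -0.0017 -0.0273 -0.0277] 589 0.0014786832399045075
```

>>> {"fn": "jog_arm", "kwargs": {
  "increments": [
    [0,0,0,0,0,0,0.04],
    [0,0,0,0,0,0,0.04],
    [0,0,0,0,0,0,0.04],
    [0,0,0,0,0,0,0.04],
    [0,0,0,-0.004,-0.003,0.02,0.04],
    [0,0,0,-0.02,-0.015,0.08,0.04],
    [0,0,0,-0.03,-0.025,0.13,0.04],
    [0,0,0,-0.04,-0.03,0.14,0.04],
    [0,0,0,-0.04,-0.03,0.14,0.04]
  ]
}}

```text
t: 34.1
tcp_pos: [0.5073, 0.2296, 0.3597]
ee_rot: [0.121, -0.328, 0.936, 0.039]
ft_force: [-0.1, -0.5, -0.4]
grip_width: 0.0402
finger_force: 0.0
```

>>> {"fn": "jog_arm", "kwargs": {
  "increments": [
    [0,0,0,-0.06,-0.4,0.03,0.05],
    [0,0,0,-0.06,-0.4,0.03,0.05],
    [0,0,-0.2,-0.06,-0.4,0.03,0.05],
    [0,0,-0.4,-0.06,-0.4,0.03,0.05],
    [0,0,-0.68,-0.06,-0.4,0.03,0.05],
    [0,0,-0.68,-0.06,-0.4,0.03,0.05],
    [0,0,-0.68,-0.06,-0.4,0.03,0.05],
    [0,0,-0.68,-0.06,-0.4,0.03,0.05],
    [0,0,-0.68,-0.06,-0.4,0.03,0.05]
  ]
}}

```text
t: 35.22
tcp_pos: [0.4476, -0.1697, 0.3875]
ee_rot: [0.126, 0.003, 0.992, -0.002]
ft_force: [0.3, 0.1, 0.6]
grip_width: 0.0502
finger_force: 0.0
```

```bash
python3 - <<'E'
from plan import *
it,Wt=cloud("top"); im,Ws=cloud("scene");o=bot.get_obs(); print(o["t"],o["ft_force"],o["qpos"].round(2))
for C in([Ws],[Wt],[Wt,Ws]): N,x,n,m=fit6(C,hung(-.001,.1,0,0)); print(gf(N),n,m)
print("B",fit([Ws],'cad',(.464,-.09),yaws=[0]),fit([Wt],'cad',(.464,-.09),yaws=[0]))
cv2.imwrite("pics/h2.png",np.hstack([cv2.resize(it[80:290,120:330],(400,400)),cv2.resize(im[100:300,220:420],(400,400))]))
E
python3 st.py
```

```text
35.325 [0.68183239 0.42866278 0.41299975] [-0.46 -0.26  2.14  0.13  1.03 -2.08]
[-0.0009  0.0989  0.0026 -0.0069 -0.0819 -0.0014] 1740 0.0014013646114233516
[-0.004   0.099   0.0009  0.0036 -0.0646  0.0037] 2304 0.0016936272104630112
[-0.0018  0.099   0.0015 -0.0036 -0.0694  0.0023] 4044 0.0018307527283077957
B (array([ 0.46350973, -0.08990664, -0.00564309]), np.float64(0.00035603324814711436), 2364) (array([ 4.64253551e-01, -8.96316032e-02, -3.71576149e-05]), np.float64(0.0), 1683)
35.325 [ 0.4477 -0.1693  0.3879] ee [ 0.1262  0.0027  0.992  -0.0026] psi -0.006 yz -0.0045 z [ 0.25  -0.006 -0.968] q [-0.46 -0.26  2.14  0.13  1.03 -2.08] F [0.7 0.4 0.4] T [0.04 0.15 0.02]
```

View pics/h2.png

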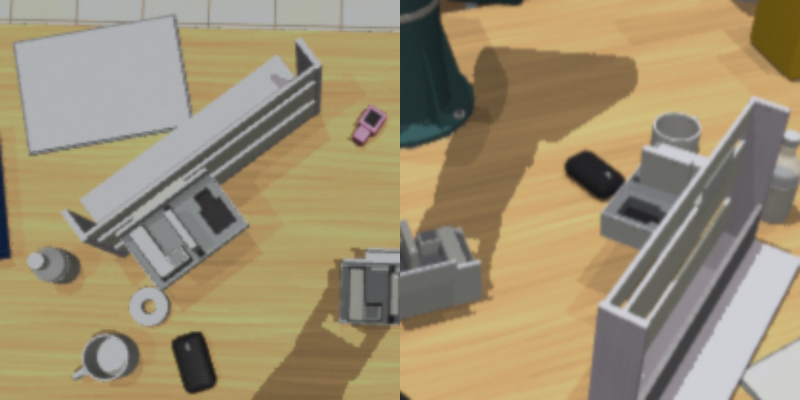

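Caddy A hangs in the groove at about y +0.099, with its thermometer in place; the top view shows it at (185,230). Now caddy B.

>>> {"fn": "jog_arm", "kwargs": {
  "increments": [
    [0.004,0.1,0,0.01,0.079,-0.06,0.05],
    [0.004,0.1,0,0.01,0.079,-0.12,0.05],
    [0.004,0.1,0,0.01,0.079,-0.18,0.05],
    [0.004,0.1,0,0.01,0.079,-0.18,0.05],
    [0.004,0.1,0,0.01,0.079,-0.23,0.05],
    [0.004,0.1,0,0.01,0.079,-0.26,0.05],
    [0.004,0.1,0,0.01,0.079,-0.28,0.05],
    [0.004,0.1,0,0.01,0.079,-0.297,0.05],
    [0.004,0.1,0,0.01,0.079,-0.297,0.05],
    [0.004,0.1,0,0.01,0.079,-0.297,0.05]
  ]
}}

```text
t: 36.58
tcp_pos: [0.458, -0.0908, 0.0921]
ee_rot: [0.077, 0.003, 0.997, -0.001]
ft_force: [-0.5, 0.4, 0.1]
grip_width: 0.0498
finger_force: 0.0
```

```bash
python3 st.py
```

```text
36.575 [ 0.458  -0.0908  0.0921] ee [ 0.0771  0.0029  0.997  -0.0012] psi -0.0059 yz -0.0019 z [ 0.154 -0.003 -0.988] q [-0.27  0.23  2.32  0.09  0.45 -1.91] F [-0.5  0.4  0.1] T [0.02 0.12 0.  ]
```

>>> {"fn": "jog_arm", "kwargs": {
  "increments": [
    [0,0,0,0,0.001,-0.001,0.002],
    [0,0,0,0,0.001,-0.001,0.002],
    [0,0,0,0,0.001,-0.001,0.002],
    [0,0,0,0,0.001,-0.001,0.002],
    [0,0,0,0,0.001,-0.001,0.002],
    [0,0,0,0,0.001,-0.001,0.002],
    [0,0,0,0,0.001,-0.001,0.002]
  ],
  "squeeze": 60
}}

```text
t: 37.45
tcp_pos: [0.4577, -0.0901, 0.0907]
ee_rot: [0.077, 0.003, 0.997, -0.001]
ft_force: [-0.8, 0.9, 5.7]
grip_width: 0.0118
finger_force: 60.0
```

```bash
python3 - <<'E'
from plan import *
o=bot.get_obs(); print(o["grip_width"],o["finger_force"],o["ft_force"],o["tcp_pos"],o["qpos"].round(2))
save(caddyT(.4638,-.0899,0,-.004))
way([(-.14,-.1,.06,0),(-.1,-.1,.02,.66)])
E
```

```text
0.011837957498764021 60.002716183662415 [-0.81021189  0.94148357  5.70104303] [ 0.45768486 -0.09014519  0.09065646] [-0.26  0.23  2.32  0.09  0.45 -1.9 ]
(-0.14, -0.1, 0.06, 0) [0.0, -0.0, 0.675, 0.1057, 0.107, 0.188]
(-0.1, -0.1, 0.02, 0.66) [-0.2201, 0.6353, 0.6499, 0.1561, 0.1469, 0.1816]
```

>>> {"fn": "jog_arm", "kwargs": {
  "increments": [
    [0,0,0,0,0,0.03,0.002],
    [0,0,0,0,0,0.08,0.002],
    [0,0,0,0,0,0.13,0.002],
    [0,0,0,0,0,0.19,0.002],
    [0,0,0.15,0.02,0.01,0.19,0.002],
    [0,0,0.3,0.04,0.03,0.19,0.002],
    [0,0,0.45,0.06,0.05,0.19,0.002],
    [0,0,0.6,0.085,0.08,0.19,0.002],
    [0,0,0.675,0.1055,0.107,0.19,0.002],
    [0,0,0.675,0.1055,0.107,0.19,0.002],
    [0,0,0.675,0.1055,0.107,0.19,0.002]
  ]
}}

```text
t: 38.83
tcp_pos: [0.5623, 0.0167, 0.2796]
ee_rot: [0.072, -0.327, 0.942, 0.025]
ft_force: [0.2, 0.2, -5.9]
grip_width: 0.0116
finger_force: 60.0
```

```bash
python3 - <<'E'
from plan import *
it,Wt=cloud("top"); im,Ws=cloud("scene"); o=bot.get_obs(); print(o["t"],o["tcp_pos"],o["ft_force"],o["qpos"].round(2))
T=caddy_now(); print(gf(T))
for C in([Ws],[Wt]): N,x,n,m=fit6(C,T); print(gf(N),n,m)
way([(-.10,-.1,.02,.66)])
E
```

```text
38.925 [0.56242795 0.01634583 0.28011641] [ 8.17802562e-01  3.29758452e-03 -5.53043323e+00] [-0.06  0.07  2.05  0.13  0.92 -2.37]
[-0.1411 -0.0998  0.0614 -0.001   0.0008  0.0005]
[-0.142  -0.1     0.0624 -0.003   0.0013 -0.0076] 2231 0.0007014083345199228
[-0.1408 -0.1013  0.0622  0.0029 -0.0031 -0.0003] 573 0.000910650827757549
(-0.1, -0.1, 0.02, 0.66) [-0.41, 0.5163, 0.0011, 0.0513, 0.0404, -0.0079]
```

>>> {"fn": "jog_arm", "kwargs": {
  "increments": [
    [-0.1,0.13,0,0.013,0.01,-0.002,0.002],
    [-0.2,0.255,0.001,0.026,0.02,-0.004,0.002],
    [-0.3,0.38,0.001,0.039,0.03,-0.006,0.002],
    [-0.41,0.516,0.001,0.0513,0.0404,-0.008,0.002],
    [-0.41,0.516,0.001,0.0513,0.0404,-0.008,0.002],
    [-0.41,0.516,0.001,0.0513,0.0404,-0.008,0.002],
    [-0.41,0.516,0.001,0.0513,0.0404,-0.008,0.002]
  ]
}}

```text
t: 39.8
tcp_pos: [0.614, 0.0564, 0.2733]
ee_rot: [-0.234, -0.318, 0.915, -0.083]
ft_force: [-0.1, 0.7, -6.4]
grip_width: 0.0116
finger_force: 60.0
```

```bash
python3 - <<'E'
from plan import *
it,Wt=cloud("top"); im,Ws=cloud("scene"); o=bot.get_obs(); print(o["t"],o["tcp_pos"],o["ft_force"],o["qpos"].round(2))
T=caddy_now(); print(gf(T))
for C in([Ws],[Wt]): N,x,n,m=fit6(C,T); print(gf(N),n,m)
way([(-.045,-.1,.003,.66),(-.031,-.1,.004,.66),(-.02,-.1,.008,.66)])
E
```

```text
39.9 [0.61412914 0.05658158 0.27337028] [ 0.45807332 -0.22275395 -6.23374304] [ 0.15  0.4   1.69 -0.25  1.49 -2.01]
[-9.970e-02 -1.004e-01  2.130e-02 -3.000e-04  6.572e-01 -6.000e-04]
[-0.1004 -0.1011  0.0222 -0.0025  0.6583 -0.0072] 2364 0.0007679518747844491
[-0.0991 -0.1051  0.0208 -0.0046  0.6611 -0.022 ] 908 0.0012410406966005417
(-0.045, -0.1, 0.003, 0.66) [-0.0013, 0.0025, -0.0001, 0.0427, 0.0344, -0.0182]
(-0.031, -0.1, 0.004, 0.66) [-0.0013, 0.0025, -0.0001, 0.0537, 0.0431, -0.0172]
(-0.02, -0.1, 0.008, 0.66) [-0.0013, 0.0025, -0.0001, 0.0623, 0.0499, -0.0132]
```

Same path as for caddy A.

>>> {"fn": "jog_arm", "kwargs": {
  "increments": [
    [0,0,0,0.022,0.0175,-0.01,0.002],
    [0,0,0,0.0427,0.0344,-0.018,0.002],
    [0,0,0,0.0427,0.0344,-0.018,0.002],
    [0,0,0,0.0537,0.0431,-0.017,0.002],
    [0,0,0,0.058,0.0465,-0.015,0.002],
    [0,0,0,0.0623,0.0499,-0.013,0.002],
    [0,0,0,0.0623,0.0499,-0.013,0.002]
  ]
}}

```text
t: 40.78
tcp_pos: [0.677, 0.1073, 0.2599]
ee_rot: [-0.235, -0.318, 0.914, -0.084]
ft_force: [-0.5, 0.2, -6.0]
grip_width: 0.0115
finger_force: 60.0
```

```bash
python3 - <<'E'
from plan import *
o=bot.get_obs(); print(o["t"],o["ft_force"]); print(gf(caddy_now()))
way([(-.013,-.1,.013,.66),(-.006,-.1,.013,.66),(-.002,-.1,.010,.66),(-.002,-.1,.008,.5),(-.002,-.1,.006,.33),(-.002,-.1,.004,.16),(-.002,-.1,.003,0)])
E
```

```text
40.775 [-0.53883652  0.19375391 -6.0190937 ]
[-1.900e-02 -9.980e-02  7.700e-03  9.000e-04  6.586e-01 -3.000e-04]
(-0.013, -0.1, 0.013, 0.66) [-0.0007, 0.0013, -0.0011, 0.0049, 0.0036, 0.0053]
(-0.006, -0.1, 0.013, 0.66) [-0.0007, 0.0013, -0.0011, 0.0104, 0.008, 0.0053]
(-0.002, -0.1, 0.01, 0.66) [-0.0007, 0.0013, -0.0011, 0.0135, 0.0105, 0.0023]
(-0.002, -0.1, 0.008, 0.5) [0.0988, -0.124, -0.0011, 0.0074, 0.0056, -0.0062]
(-0.002, -0.1, 0.006, 0.33) [0.2046, -0.2571, -0.0011, 0.0018, 0.0012, -0.0164]
(-0.002, -0.1, 0.004, 0.16) [0.3104, -0.3902, -0.001, -0.0025, -0.0023, -0.0277]
(-0.002, -0.1, 0.003, 0) [0.4099, -0.5154, -0.001, -0.0055, -0.0046, -0.0382]
```

>>> {"fn": "jog_arm", "kwargs": {
  "increments": [
    [0,0,0,0.005,0.0037,0.0054,0.002],
    [0,0,0,0.0105,0.0081,0.0054,0.002],
    [0,0,0,0.0105,0.0081,0.0054,0.002],
    [0,0,0,0.0135,0.0105,0.0024,0.002],
    [0,0,0,0.0135,0.0105,0.0024,0.002]
  ]
}}

```text
t: 41.4
tcp_pos: [0.6902, 0.1177, 0.2614]
ee_rot: [-0.236, -0.318, 0.914, -0.084]
ft_force: [-0.6, -0.5, -6.4]
grip_width: 0.0117
finger_force: 60.0
```

>>> {"fn": "jog_arm", "kwargs": {
  "increments": [
    [0.05,-0.063,0,-0.003,-0.0025,-0.004,0.002],
    [0.1,-0.125,0,-0.0061,-0.0049,-0.0086,0.002],
    [0.153,-0.192,0,-0.009,-0.007,-0.0135,0.002],
    [0.205,-0.258,0,-0.0117,-0.0093,-0.0188,0.002],
    [0.258,-0.325,0,-0.014,-0.011,-0.0243,0.002],
    [0.311,-0.391,0,-0.016,-0.0128,-0.03,0.002],
    [0.311,-0.391,0,-0.016,-0.0128,-0.03,0.002]
  ]
}}

```text
t: 42.28
tcp_pos: [0.6731, 0.104, 0.2317]
ee_rot: [-0.003, -0.328, 0.945, -0.002]
ft_force: [-1.1, -0.7, -5.1]
grip_width: 0.0121
finger_force: 60.0
```

```bash
python3 - <<'E'
from plan import *
o=bot.get_obs(); print(o["t"],o["ft_force"],o["ft_torque"]); print(gf(caddy_now()))
way([(-.002,-.1,.004,.08),(-.002,-.1,.003,0),(-.002,-.1,-.001,0)])
E
```

```text
42.275 [-1.10804617 -0.70392432 -5.11011161] [0.09751156 0.09286597 0.05401786]
[-0.0037 -0.0998  0.0035  0.0004  0.1615  0.0006]
(-0.002, -0.1, 0.004, 0.08) [0.0502, -0.0642, -0.0003, -0.0003, -0.0004, -0.0043]
(-0.002, -0.1, 0.003, 0) [0.0999, -0.1268, -0.0004, -0.0016, -0.0014, -0.0101]
(-0.002, -0.1, -0.001, 0) [0.0999, -0.1268, -0.0004, -0.0016, -0.0014, -0.0141]
```

>>> {"fn": "jog_arm", "kwargs": {
  "increments": [
    [0.05,-0.064,0,0,-0.0004,-0.0043,0.002],
    [0.1,-0.127,0,-0.0018,-0.0016,-0.01,0.002],
    [0.1,-0.127,0,-0.0018,-0.0016,-0.01,0.002],
    [0.1,-0.127,0,-0.0018,-0.0016,-0.012,0.002],
    [0.1,-0.127,0,-0.0018,-0.0016,-0.0133,0.002],
    [0.1,-0.127,0,-0.0018,-0.0016,-0.0133,0.002]
  ]
}}

```text
t: 43.02
tcp_pos: [0.6726, 0.1034, 0.2187]
ee_rot: [0.074, -0.328, 0.942, 0.024]
ft_force: [-1.5, -1.4, -3.8]
grip_width: 0.0118
finger_force: 60.0
```

```bash
python3 - <<'E'
from plan import *
it,Wt=cloud("top"); im,Ws=cloud("scene");o=bot.get_obs(); print(o["t"],o["ft_force"],o["ft_torque"]); T=caddy_now(); print(gf(T))
for C in([Ws],[Wt]): N,x,n,m=fit6(C,T); print(gf(N),n,m)
E
```

```text
43.125 [-1.59636374 -0.66626595 -4.53659301] [-0.24963103  0.75402407  0.24041097]
[-0.0007 -0.1     0.0001  0.0011 -0.0018 -0.0007]
[-0.0007 -0.1003  0.0049 -0.0141 -0.0573 -0.0255] 1791 0.001322466190621159
[ 0.002  -0.0907  0.0018  0.0061  0.0278  0.0025] 244 0.0016464272802229865
```

>>> {"fn": "jog_arm", "kwargs": {
  "increments": [
    [0,0,0,0,0,-0.0008,0.002],
    [0,0,0,0,0,-0.0015,0.002],
    [0,0,0,0,0,-0.0015,0.002]
  ]
}}

```text
t: 43.5
tcp_pos: [0.6726, 0.1033, 0.2185]
ee_rot: [0.074, -0.328, 0.942, 0.024]
ft_force: [-10.2, -2.0, 10.5]
grip_width: 0.0119
finger_force: 60.0
```

>>> {"fn": "jog_arm", "kwargs": {
  "increments": [
    [0,0,0,0,0,0,0.04],
    [0,0,0,0,0,0,0.04],
    [0,0,0,0,0,0,0.04],
    [0,0,0,0,0,0,0.04],
    [0,0,0,-0.003,-0.002,0.02,0.04],
    [0,0,0,-0.012,-0.009,0.08,0.04],
    [0,0,0,-0.025,-0.02,0.13,0.04],
    [0,0,0,-0.04,-0.03,0.15,0.04],
    [0,0,0,-0.04,-0.03,0.15,0.04]
  ]
}}

```text
t: 44.62
tcp_pos: [0.6325, 0.0728, 0.3705]
ee_rot: [0.076, -0.327, 0.942, 0.024]
ft_force: [-1.3, 0.5, -0.5]
grip_width: 0.0399
finger_force: 0.0
```

>>> {"fn": "jog_arm", "kwargs": {
  "increments": [
    [0,0,0,-0.06,-0.1,0.04,0.05],
    [0,0,0,-0.15,-0.35,0.03,0.05],
    [0,0,0,-0.15,-0.35,0.03,0.05],
    [0,0,0,-0.15,-0.35,0.03,0.05],
    [0,0,0,-0.15,-0.35,0.03,0.05],
    [0,0,0,-0.15,-0.35,0.03,0.05],
    [0,0,0,-0.15,-0.35,0.03,0.05],
    [0,0,0,-0.15,-0.35,0.03,0.05],
    [0,0,0,-0.15,-0.35,0.03,0.05]
  ]
}}

```text
t: 45.75
tcp_pos: [0.4829, -0.2757, 0.3968]
ee_rot: [0.074, -0.328, 0.941, 0.025]
ft_force: [0.0, 0.1, -0.4]
grip_width: 0.05
finger_force: 0.0
```

```bash
python3 - <<'E'
from plan import *
it,Wt=cloud("top"); im,Ws=cloud("scene");o=bot.get_obs(); print(o["t"],o["tcp_pos"],o["ft_force"])
def inst(C,N,kind,c):
    P=C.reshape(-1,3); P=P[~np.isnan(P).any(1)]; L=(P-N[:3,3])@N[:3,:3]
    k=(np.hypot(L[:,0]-c[0],L[:,1]-c[1])<.055)&(L[:,2]>.048)&(L[:,2]<.075)&(abs(L[:,1])>.012)&(L[:,0]<.045); L=L[k]-[*c,.04]
    f=lambda x:np.clip(sdf((L-x[3:])@R.from_rotvec(x[:3]).as_matrix(),kind),-.012,.012)
    r=least_squares(f,np.zeros(6),loss='soft_l1',f_scale=.0015,x_scale=[.05]*3+[.01]*3,diff_step=1e-3); return r.x.round(4),len(L)
for nm,hy in(("A",.1),("B",-.1)):
  for cn,C in(("s",Ws),("t",Wt)):
    N,x,n,m=fit6([C],hung(-.001,hy,0,-.05)); print(nm,cn,gf(N),n,m)
    print("   gun",*inst(C,N,'gun',(-.003,.061)))
    if nm=="B": print("   oxi",*inst(C,N,'oxi',(-.003,-.058)))
cv2.imwrite("pics/h3.png",np.hstack([cv2.resize(it[90:250,140:300],(400,400)),cv2.resize(im[130:330,240:440],(400,400))]))
E
```

```text
45.85 [ 0.48296975 -0.27561955  0.39702324] [0.83701445 1.0112741  0.1778911 ]
A s [-0.0011  0.0992  0.003  -0.005  -0.0856 -0.0016] 1563 0.00149449489790391
   gun [-0.0923  0.0288  0.0471 -0.0017 -0.0018 -0.0008] 106
A t [-0.0042  0.0993  0.0011 -0.0001 -0.0665  0.0041] 2207 0.0016611133063846317
   gun [-0.0151 -0.0037  0.0036  0.0027 -0.0009 -0.0004] 340
B s [-0.0014 -0.1013  0.0039 -0.0159 -0.0905 -0.0061] 1837 0.0012951761838894682
   gun [-0.003   0.0249 -0.0051 -0.0014 -0.002  -0.0011] 209
   oxi [ 0.0042  0.0364  0.0261 -0.0012 -0.002  -0.0017] 326
B t [-0.0038 -0.1005  0.0009  0.0022 -0.0618 -0.0028] 1930 0.0017473153038910748
   gun [-0.0522 -0.0045 -0.0033  0.0024 -0.0027 -0.0003] 328
   oxi [-0.0445 -0.0228 -0.0205  0.0025 -0.0028  0.    ] 235
```

View pics/h3.png

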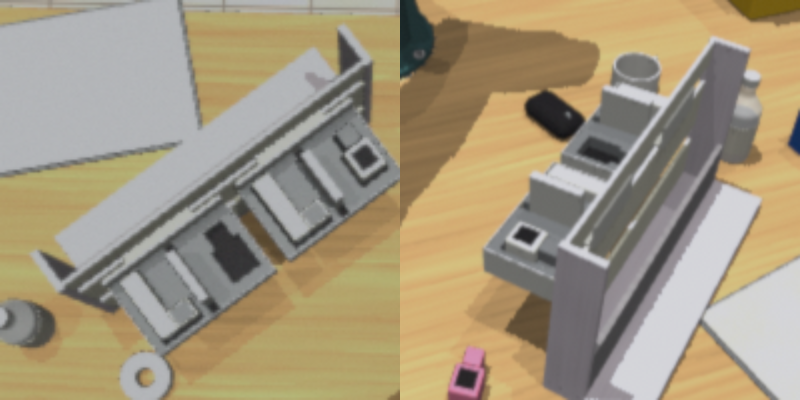

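Both caddies hang in the groove: A in the top view at (190,275), B at (320,185). They sag about 0.07 rad, and the thermometers and oximeter are in their pockets.

```bash
python3 -c "
from rig import bot
print(bot.hand_in())"
```

```text
the job is handed in; nothing more can be done
None
```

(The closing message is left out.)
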